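# Load and lock the cassette magazine

### The arm

A 7-joint arm with a two-finger parallel gripper is mounted at the origin on the work surface. World frame = base frame: x ahead of the robot, y to its left, z up, the work surface at z = 0. Lengths are in m, angles in degrees, forces in N, time in s.
With the tool pointing down it reaches from about 0.425 to 0.875 m from the base axis. Payload 4.7 kg.
Tool frame: the origin (TCP) lies between the finger pads; the fingertips stand 14 mm ahead of it and the grasp point (between the pads) lies 5 mm behind it (env.tip_reach is the distance from the TCP to the fingertips, in m); z points along the fingers, y is the direction in which the jaws open and shut (so a half turn about z gives the same grasp; the last joint's range is limited). The gripper opens to 87 mm and grips with 3 to 60 N. Pads are 19 mm wide; open, the fingers measure 117 mm over their backs; the gripper's body (75 mm by 190 mm) begins 51 mm behind the grasp point.
Start: joints at [70.709, 18.392, -4.016, 83.108, 1.295, 78.541, -3.26], TCP at [0.223, -0.61, 0.237] pointing down, gripper open.
Joint ranges: [-163.93, 163.93], [-17.29, 119.83], [-79.2, 71.16], [3.27, 140.29], [-89.18, 269.18], [5.43, 117.66], [-154.24, 154.24]. Speed limits (degrees/s): [147.25, 147.25, 180, 180, 180, 180, 180].

### API

Orientations are given as [roll, pitch, yaw] about the fixed x, y, z axes, in that order (R = Rz(yaw) Ry(pitch) Rx(roll)).
In Python, from cell import env gives the robot as it stands. The module is installed in compiled form; this text tells all that it offers.
- The arm moves only by the shell command python3 -m pendant 'ROWS' [FORCE]. ROWS is JSON, a list of rows, each an object of numbers: "rx", "ry", "rz": the turn, a rotation vector about the tool's x, y, z in degrees; "tx", "ty", "tz": the shift along the tool's x, y, z in mm; "jaw": the finger opening in mm, from 0 to 87. In form: [{"rx": .., "ry": .., "rz": .., "tx": .., "ty": .., "tz": .., "jaw": ..}, ...]. A call has 1 to 20 rows; each row shifts and turns the commanded pose from where the row before left it, along the tool's axes as they then stand; what a row does not reach is not made up. A row lasts 1/12 s, in which the tool goes at most 41.7 mm and 7.16 degrees, less where a joint would pass 70% of its speed; a pose out of reach is approached as far as the arm can. A call with a gripper value outside its range is refused whole. The fingers move at their own pace and stop on an object; FORCE is the grip in N (left out, the last holds). Time passes only in rows, so rows that do not move let the fingers close. It gives the time, the measured TCP pose, the force and the opening at its end, in the units of the state.
- env.get_obs(): the state, without advancing time (a new reading comes with each control period).
- env.read_camera(name): name is "scene" or "top"; returns a dict with "img" (384x512x3 uint8, red, green, blue), "range_z" (384x512 float32, m along the optical axis (not along the pixel's ray), 0 where there is no reading), "vertical_fov" (degrees; the focal length in pixels is half the picture's height over the tangent of half this angle, whatever the lens; pixels are square), "cx", "cy" (the principal point, pixels), "distortion" ([k1, k2, p1, p2, k3] as OpenCV has them; the pictures are not rectified), "world_to_cam" (4x4, takes a point from world to camera coordinates). Camera axes: x right, y up, looking along -z (the intrinsics and any distortion apply to the point x, -y, -z); pixel columns grow to the right and rows downward; lengths in m; the calibration is good to about 2 mm. A picture is of the moment at which its call begins.
- env.sign_off(): hands the job in, once; it reports no verdict.
The state is a dict: "time_s": time; "qpos": joint angles; "joint_velocities": joint speeds; "effort": joint torques, N m; "tool_pos": TCP position; "tool_rot": TCP orientation; "force": force on the tool from outside, world axes, zero at the start; "wrist_torque": the same for the moment, N m; "grip_width": finger opening in m.
Only numpy, scipy, OpenCV 4.12 (cv2) and the standard library are available. Lean on these libraries where they do the work, as an engineer would, in place of code of your own. Each camera call takes 0.05 s, during which the arm holds its last target.

### The job

Make the cassette magazine ready for a run: stand every cassette upright on a thin edge on the magazine's bed between the blue fence and the blue jaw, its broad faces towards fence and jaw, then crank the handwheel until the front edge of the jaw's orange pointer stands at the red rider's white line on the scale. Last, tighten both castle nuts clockwise seen from above, each only to the next slot that lines up with the cross hole in its stud, and leave the other things on the bench alone.

Things in the scene. Friction and masses are not known exactly. Their poses are not given: they have to be found in the camera images.
- magazine: The cassette magazine: a fixed aluminium base plate on the bench, 110 mm (x) by 550 mm (y), 20 mm thick. Origin on the bench, 15 mm to the -y side of the plate's middle; x points away from the robot, y along the plate to the fence and nut end. At x = 0: handwheel on a grey gearbox at y = -205 mm, studs with nuts at y = +145 and +240 mm. White scale, 10 mm ticks, at x = +45 mm.
- bay (a point): Middle of the bed (the plate's top, 20 mm above the bench) above the magazine's origin, with its axes. Blue fence 56 mm wide (x), its face at y = +80 mm, 55 mm high above the bed. Blue jaw opposite, 56 mm wide, 44 mm high, its face at y = -95 mm when fully open, as at the start. The cassettes stand between them, centred on x = 0.
- jaw_pointer (a point): Front edge of the orange pointer on the jaw, which reaches over the scale at magazine x = +45 mm, 30 mm above the bench. It is level (in magazine y) with the jaw's pushing face.
- rider_mark (a point): The white line at the +y edge of the small red rider (14 x 16 mm) on the scale at magazine x = +45 mm, 25 mm above the bench. Its axes are those of the magazine: the pointer must come to y = 0 in this frame. Fixed; its place on the scale varies, always leaving at least 88 mm between fence and jaw.
- jaw (a joint): Travel of the jaw in m: 0 fully open, growing towards the fence (+y of the magazine), at most 0.1. Driven only by the handwheel, through the gearbox and screw; it stays where it is left and pushes standing cassettes along.
- wheel (a joint): Angle of the handwheel in rad, 0 at the start, growing clockwise seen from above, which closes the jaw by 25 mm per turn. It needs about 0.1 N m and stays where it is left.
- wheel_axis (a point): Centre of the black handwheel (rim diameter 116 mm, upright axis), at the height of its rim, 90 mm above the bench.
- handle_grip (a point): Middle of the grip of the red crank handle, an upright cylinder 22 mm in diameter and 48 mm high on the wheel 52 mm from its axis; this point is 124 mm above the bench, 22 mm below the handle's top. The handle spins freely on its pin, so it can be held in the fingers through whole turns.
- nut_a (a joint): Angle of the steel castle nut nearer the fence, in rad, growing clockwise seen from above (tightening). A slot lies at the cross hole at every 60 degrees: 0, 1.047, 2.094. It starts at 0.15 to 0.75, so the next slot in the tightening sense is at 1.047. Turning takes about 0.15 N m; it stays where it is left.
- nut_b (a joint): The same for the castle nut at the far end of the plate.
- nut_a_mid (a point): On the axis of castle nut a, half-way up its six flats, 60 mm above the bench. Hexagon 46 mm across flats, flats 30 mm high (45 to 75 mm above the bench) on a round boss 42 mm in diameter, with a crown of six teeth 14 mm higher. Upright axis. Its x axis points through the middle of one slot and of one flat: slots and flats lie at every 60 degrees from it.
- hole_a (a point): Centre of the 6 mm cross hole through the brass stud (21 mm diameter, its top 99 mm above the bench) in castle nut a, 82 mm above the bench. Its x axis runs along the hole; the red line on the stud's end shows the same direction. Its direction differs from start to start.
- nut_b_mid (a point): On the axis of castle nut b, half-way up its six flats, 60 mm above the bench. Hexagon 46 mm across flats, flats 30 mm high (45 to 75 mm above the bench) on a round boss 42 mm in diameter, with a crown of six teeth 14 mm higher. Upright axis. Its x axis points through the middle of one slot and of one flat: slots and flats lie at every 60 degrees from it.
- hole_b (a point): Centre of the 6 mm cross hole through the brass stud (21 mm diameter, its top 99 mm above the bench) in castle nut b, 82 mm above the bench. Its x axis runs along the hole; the red line on the stud's end shows the same direction. Its direction differs from start to start.
- cas1 (a point): Centre of the white sample-plate cassette with green panels: a closed flat box 90 mm (its x) by 64 mm (its y) by 26 mm thick (its z), about 0.15 to 0.31 kg. Starts lying flat on the bench. Two or three of the four cassettes are present.
- cas2 (a point): Centre of the white sample-plate cassette with yellow panels: a closed flat box 90 mm (its x) by 64 mm (its y) by 26 mm thick (its z), about 0.15 to 0.31 kg. Starts lying flat on the bench. Two or three of the four cassettes are present.
- cas3 (a point): Centre of the white sample-plate cassette with orange panels: a closed flat box 90 mm (its x) by 64 mm (its y) by 26 mm thick (its z), about 0.15 to 0.31 kg. Starts lying flat on the bench. Two or three of the four cassettes are present.
- cas4 (a point): Centre of the white sample-plate cassette with blue panels: a closed flat box 90 mm (its x) by 64 mm (its y) by 26 mm thick (its z), about 0.15 to 0.31 kg. Starts lying flat on the bench. Two or three of the four cassettes are present.
- bottle: Bystander: amber bottle, 64 mm diameter, 130 mm high, origin under its centre. Leave alone.
- vialbox: Bystander: open blue box with dividers, 90 x 130 x 45 mm, origin under its centre. Leave alone.
- screwdriver: Bystander: screwdriver lying on the bench. Leave alone.
- beaker: Bystander: glass cup, 70 mm diameter, 85 mm high, origin under its centre. Leave alone.
Not all that is in view belongs to the job. Leave any purple or turquoise look-alike of the part that bears cas4 alone.

How it is judged:
By the outcome, as a careful person would: the job done as asked, in the order asked, and still so for the second after the job is handed in, with the robot touching nothing.
Of cassette1, cassette2, cassette3, cassette4 only 2 to 3 are there at a start; the rules pass over those that are not, and their reading is None.
At some moment in a run one of cassette1, cassette2, cassette3, cassette4 may be knocked a few centimetres aside while the robot is not near it.
Once in a run the grip may slacken for a moment while it holds something.
It also fails if it takes over 210 s, if anything falls off the work surface, if the arm or the gripper's body presses on something with over 40 N, if the wrist force passes 120 N, or if a joint passes its speed limit or range.

## Working session

There is one attempt and no reset: what is moved stays moved. The work goes in short steps, Python scripts to look and compute and a shell command to move; the robot and the scene stay as the last step left them, time stands still between calls to the robot, and variables do not carry over. Pictures are saved under pics/ and viewed, and the job is handed in when it is done.

```bash
mkdir -p pics; ls
python3 - <<'E'
from cell import env
import cv2,numpy as np
o=env.get_obs();print(o['time_s'],o['tool_pos'],o['tool_rot'],o['grip_width'],env.tip_reach)
for n in("scene","top"):
    c=env.read_camera(n);cv2.imwrite(f"pics/{n}0.png",c['img'][:,:,::-1])
    print(n,c['vertical_fov'],c['cx'],c['cy'],c['distortion'],np.round(c['world_to_cam'],4).tolist(),(c['range_z']>0).mean())
E
```

```text
pics
0.0 [ 0.22313604 -0.6099452   0.23549375] [-1.79892864e+02  7.28951815e-03  2.01020031e+01] 0.0871844106175519 0.014
scene 49.67867745561092 253.02762374774792 187.85285311765264 [-0.06546138  0.          0.          0.          0.        ] [[-0.8368, 0.5475, 0.0036, 0.4378], [-0.459, -0.705, 0.5407, 0.1579], [0.2986, 0.4508, 0.8412, -1.494], [0.0, 0.0, 0.0, 1.0]] 0.9961446126302084
top 48.69594923391453 256.7949708012699 196.0575219896124 [-0.00887719  0.          0.          0.          0.        ] [[-0.0188, -0.9997, 0.0165, -0.0369], [0.9985, -0.018, 0.052, -0.5139], [-0.0517, 0.0175, 0.9985, -1.5025], [0.0, 0.0, 0.0, 1.0]] 0.99603271484375
```

View pics/scene0.png

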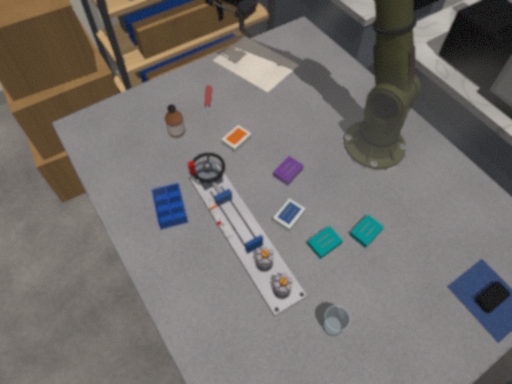

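View pics/top0.png

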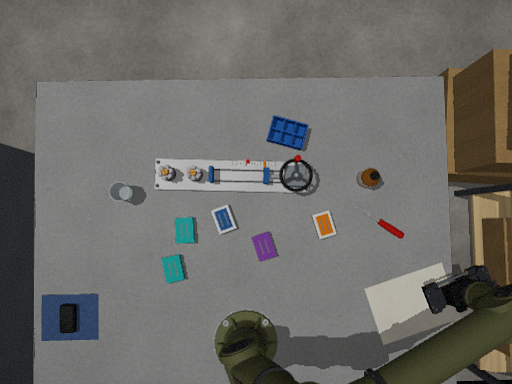

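The scene holds two real cassettes: orange (top px 324,224) and blue (224,219). The turquoise (185,230), (173,268) and purple (264,246) ones are look-alikes. I'll confirm this in enlarged crops and take measurements.

```bash
cat > h.py <<'E'
from cell import env
import cv2,numpy as np
class Cam:
    def __init__(s,n):
        c=env.read_camera(n);s.img=c['img'];s.z=c['range_z'];h=s.img.shape[0]
        f=h/2/np.tan(np.radians(c['vertical_fov']/2));s.f=f
        s.K=np.array([[f,0,c['cx']],[0,f,c['cy']],[0,0,1]]);s.d=np.array(c['distortion'])
        s.T=np.array(c['world_to_cam']);s.R=s.T[:3,:3];s.c=-s.R.T@s.T[:3,3]
    def rays(s,uv):
        p=cv2.undistortPoints(np.asarray(uv,float).reshape(-1,1,2),s.K,s.d).reshape(-1,2)
        return np.c_[p[:,0],-p[:,1],-np.ones(len(p))]@s.R
    def plane(s,uv,z):
        r=s.rays(uv);return s.c+r*((z-s.c[2])/r[:,2])[:,None]
    def depth(s,uv):
        uv=np.asarray(uv,float).reshape(-1,2);r=s.rays(uv)
        z=s.z[uv[:,1].round().astype(int),uv[:,0].round().astype(int)];return s.c+r*z[:,None]
    def proj(s,P):
        q=np.asarray(P,float).reshape(-1,3)@s.R.T+s.T[:3,3];q=q*[1,-1,-1]
        return cv2.projectPoints(q.reshape(-1,1,3),np.zeros(3),np.zeros(3),s.K,s.d)[0].reshape(-1,2)
    def crop(s,x0,y0,x1,y1,k,fn):
        cv2.imwrite(fn,cv2.resize(s.img[y0:y1,x0:x1,::-1],None,fx=k,fy=k,interpolation=cv2.INTER_CUBIC))
E
python3 - <<'E'
from h import *
t=Cam('top');s=Cam('scene')
t.crop(145,140,345,270,4,'pics/t1.png'); s.crop(150,110,320,320,3,'pics/s1.png')
print(s.c,t.c)
# plate corners etc
for n,uv in dict(cas3=(324,224),cas4=(224,219),fence=(211,174),jaw=(266,175),plateL=(160,188),bottle=(370,178),wheelhub=(296,175),bench=(230,260),redh=(298,158)).items(): print(n,t.depth(uv).round(4))
E
```

```text
[0.88496002 0.54513938 1.16981661] [ 0.43485739 -0.01985746  1.52757634]
cas3 [[ 0.4091 -0.2825  0.0249]]
cas4 [[0.4335 0.0713 0.0225]]
fence [[0.5889 0.1107 0.0725]]
jaw [[ 0.5833 -0.0789  0.0615]]
plateL [[0.548  0.2979 0.0151]]
bottle [[ 0.5616 -0.4253  0.1175]]
wheelhub [[ 0.5779 -0.1792  0.0974]]
bench [[ 0.2866  0.0536 -0.0018]]
redh [[ 0.6293 -0.182   0.1434]]
```

View pics/t1.png

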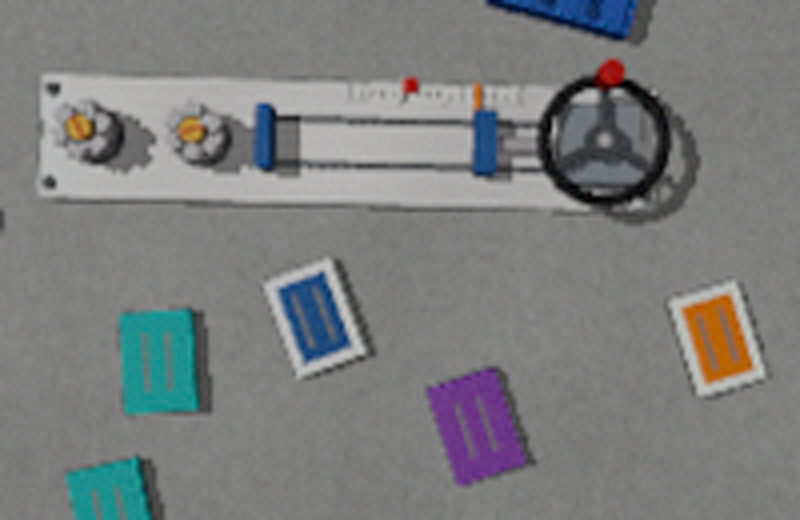

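View pics/s1.png

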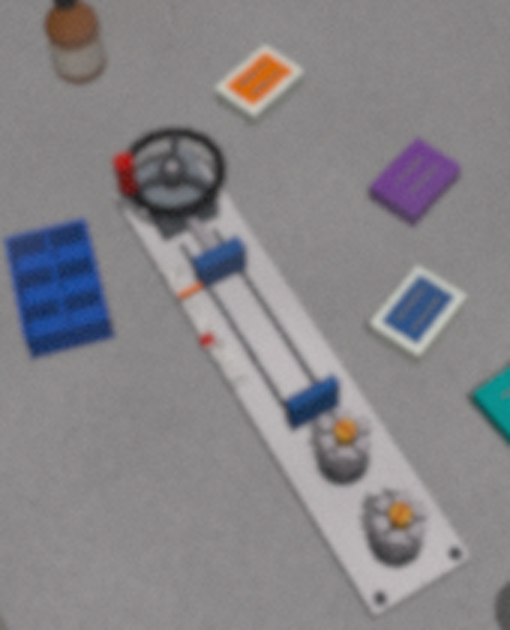

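Confirmed in the crops: only the white-framed orange (cas3) and blue (cas4) boxes are mine. The purple and turquoise ones have no white frame, so they are look-alikes. Next I'll measure the magazine, cassettes and nuts.

```bash
cat > m.py <<'E'
from h import *
def masks(c):
    hsv=cv2.cvtColor(c.img,cv2.COLOR_RGB2HSV);return hsv
def blob(m,near=None,amin=3):
    n,l,st,ce=cv2.connectedComponentsWithStats(m.astype(np.uint8))
    out=[(st[i,4],ce[i],l==i) for i in range(1,n) if st[i,4]>=amin]
    if near is not None: out.sort(key=lambda b:np.hypot(*(b[1]-near)))
    else: out.sort(key=lambda b:-b[0])
    return out
def cass(c,which,show=True):
    hsv=masks(c);H,S,V=cv2.split(hsv)
    if which==3: m=(H>5)&(H<18)&(S>170)&(V>120)
    else: m=(H>100)&(H<118)&(S>110)&(V>50)
    return [(a,ce.round(1)) for a,ce,_ in blob(m,amin=25)]
E
python3 - <<'E'
from m import *
t=Cam('top');s=Cam('scene')
print('range',t.depth((230,300)))
for c in(t,s):
    print(cass(c,3),cass(c,4))
# white plate mask in top
H,S,V=cv2.split(masks(t))
m=(V>150)&(S<30); m[:, :]&=True
b=[x for x in blob(m,amin=20)][:8]
for a,ce,_ in b: print(a,ce)
for uv,nm in (((234,188),'plate')): pass
E
```

```text
range [[0.14564168 0.05561417 0.00200199]]
[(np.int32(178), array([324., 224.]))] [(np.int32(2027), array([ 69.8, 316.8])), (np.int32(965), array([287.1, 132.3])), (np.int32(184), array([223. , 218.9])), (np.int32(81), array([265.9, 175.6])), (np.int32(70), array([210.9, 173.5]))]
[(np.int32(131), array([236. , 135.7]))] [(np.int32(2128), array([484.5, 299. ])), (np.int32(1103), array([168.9, 205.6])), (np.int32(594), array([149.8,  13. ])), (np.int32(290), array([178. ,  57.6])), (np.int32(145), array([288.7, 213. ])), (np.int32(138), array([253.7, 243.4])), (np.int32(119), array([222.6, 196.2]))]
2696 [400.32752226 296.31491098]
2065 [210.6        175.59467312]
389 [240.92287918 175.58097686]
192 [222.86979167 218.83854167]
163 [323.43558282 224.18404908]
110 [274.40909091 164.80909091]
23 [127.04347826 192.91304348]
21 [441.23809524 279.19047619]Traceback (most recent call last):
  File "<stdin>", line 11, in <module>
ValueError: too many values to unpack (expected 2)
```

Run:
```python
from m import *
t=Cam('top');s=Cam('scene')
t.crop(150,150,240,200,8,'pics/t2.png'); t.crop(225,145,325,200,8,'pics/t3.png');s.crop(240,235,310,315,8,'pics/s2.png')
```

```text
(no output)
```

View pics/t2.png

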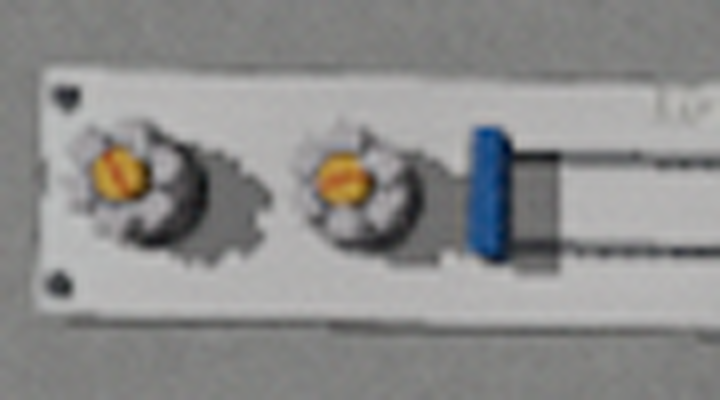

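View pics/t3.png

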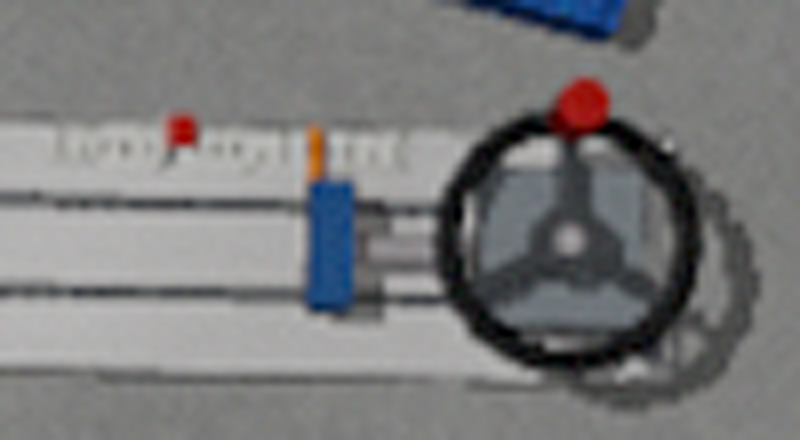

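View pics/s2.png

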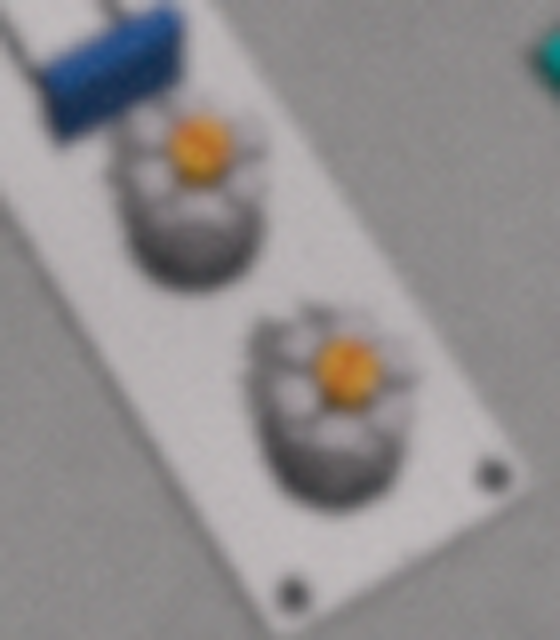

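```bash
cat > mag.py <<'E'
from m import *
def tri(t,s,ut,us):
    A=[];b=[]
    for c,u in((t,ut),(s,us)):
        r=c.rays(u)[0];r/=np.linalg.norm(r);P=np.eye(3)-np.outer(r,r);A.append(P);b.append(P@c.c)
    x,res,_,_=np.linalg.lstsq(np.vstack(A),np.hstack(b),rcond=None);return x,np.sqrt(res.sum())
def brass(c,near):
    H,S,V=cv2.split(masks(c));m=(H<28)&(S>110)&(V>100)
    return blob(m,near,amin=8)[0]
def red(c,near):
    H,S,V=cv2.split(masks(c));m=((H<6)|(H>174))&(S>150)&(V>80)
    return blob(m,near,amin=3)[0]
E
python3 - <<'E'
from mag import *
t=Cam('top');s=Cam('scene')
P={}
for n,ut,us in(('a',(193,172.5),(265,253.5)),('b',(165,171.6),(283,281))):
    bt=brass(t,ut);bs=brass(s,us);x,e=tri(t,s,bt[1],bs[1]);P[n]=t.plane(bt[1],.099)[0]
    print(n,bt[:2],bs[:2],x.round(4),round(e,4),t.plane(bt[1],.099).round(4),s.plane(bs[1],.099).round(4))
for n,ut,us,z in(('handle',(298,158),(192,167),.146),('rider',(247.5,161),(218.5,223),.025)):
    bt=red(t,ut);bs=red(s,us);x,e=tri(t,s,bt[1],bs[1]);
    print(n,bt[:2],bs[:2],x.round(4),round(e,4),t.plane(bt[1],z).round(4),s.plane(bs[1],z).round(4))
print('hub',t.plane((296.3,175),.09))
# wheel black rim fit
H,S,V=cv2.split(masks(t));m=(V<45);m[:145]=0;m[205:]=0;m[:,:275]=0;m[:,318:]=0
b=blob(m)[0];ys,xs=np.nonzero(b[2]);hull=cv2.convexHull(np.c_[xs,ys].astype(np.float32));(e)=cv2.fitEllipse(hull);print(e);w=t.plane(e[0],.09)[0];print('wheel',w)
d=P['b']-P['a'];print(np.degrees(np.arctan2(-d[0],d[1])),np.linalg.norm(d))
d=P['b']-w;print(np.degrees(np.arctan2(-d[0],d[1])),np.linalg.norm(d[:2]))
# plate corners from end edge
for uv in((155.2,158.8),(154.8,189.5)): print(t.plane(uv,.02))
E
```

```text
a (np.int32(30), array([192.5       , 171.93333333])) (np.int32(42), array([264.5952381 , 253.52380952])) [0.5953 0.1704 0.0953] 0.0014 [[0.5942 0.1705 0.099 ]] [[0.5971 0.1711 0.099 ]]
b (np.int32(31), array([164.38709677, 171.38709677])) (np.int32(46), array([282.89130435, 281.2826087 ])) [0.5991 0.265  0.0953] 0.0019 [[0.5976 0.2651 0.099 ]] [[0.6011 0.2651 0.099 ]]
handle (np.int32(31), array([297.5483871 , 157.70967742])) (np.int32(56), array([191.60714286, 167.07142857])) [ 0.6323 -0.1822  0.1261] 0.0007 [[ 0.6299 -0.1802  0.146 ]] [[ 0.6367 -0.168   0.146 ]]
rider (np.int32(9), array([247., 161.])) (np.int32(56), array([191.60714286, 167.07142857])) [ 0.6386 -0.0349  0.3031] 0.0605 [[ 0.6382 -0.0137  0.025 ]] [[ 0.6074 -0.2523  0.025 ]]
hub [[ 0.57863992 -0.18101493  0.09      ]]
((295.80560302734375, 174.80108642578125), (32.26908493041992, 32.584747314453125), 123.1202163696289)
wheel [ 0.57934911 -0.17934351  0.09      ]
-2.107304990339977 0.09463747937049999
-2.356287411921967 0.4448181814716851
[[0.65224787 0.31317    0.02      ]]
[[0.54265474 0.31526831 0.02      ]]
```

```bash
cat > cas.py <<'E'
from mag import *
O=np.array([.5890,.0255,0]);PSI=-2.3
c_,s_=np.cos(np.radians(PSI)),np.sin(np.radians(PSI))
MX=np.array([c_,s_,0]);MY=np.array([-s_,c_,0])
def tomag(p): d=np.asarray(p)-O;return np.array([d@MX,d@MY,d[2]])
def frommag(x,y,z): return O+x*MX+y*MY+np.array([0,0,z])
def cassette(c,which,near,z=.026):
    hsv=masks(c);H,S,V=cv2.split(hsv)
    if which==3: m=(H>5)&(H<20)&(S>150)&(V>90)
    else: m=(H>98)&(H<120)&(S>90)&(V>45)
    b=blob(m,near,amin=20)[0]
    cnt=cv2.findContours(b[2].astype(np.uint8),cv2.RETR_EXTERNAL,cv2.CHAIN_APPROX_NONE)[0][0].reshape(-1,2)
    # second moments on plane for the angle
    ys,xs=np.nonzero(b[2]);P=c.plane(np.c_[xs,ys],z)[:,:2]
    r=cv2.minAreaRect((P*1000).astype(np.float32))
    w,v=np.linalg.eigh(np.cov(P.T));a=np.degrees(np.arctan2(v[1,1],v[0,1]))%180
    return P.mean(0),a,r
E
python3 - <<'E'
from cas import *
t=Cam('top');s=Cam('scene')
for k,ut,us in((3,(324,224),(236,136)),(4,(223,219),(289,213))):
    for c,u in((t,ut),(s,us)):
        p,a,r=cassette(c,k,u);print(k,p.round(4),round(a,1),np.round(r[1],1),round(r[2],1))
E
```

```text
3 [ 0.4084 -0.2828] 15.3 [68.2 42.4] 15.7
3 [ 0.4092 -0.2857] 17.9 [64.3 37. ] 19.7
4 [0.434  0.0741] 19.0 [68.2 42.5] 19.7
4 [0.4356 0.0723] 19.6 [64.1 38.8] 19.8
```

```bash
cat > plan.py <<'E'
from cas import *
from scipy.spatial.transform import Rotation as Ro
def Rt():
    o=env.get_obs();return Ro.from_euler('xyz',o['tool_rot'],degrees=True),np.array(o['tool_pos'])
def tilted(gdeg,tilt):
    """y_t horizontal; g horizontal heading of x_t at zero tilt; tilt>0: z_t leans to +g"""
    g=np.array([np.cos(np.radians(gdeg)),np.sin(np.radians(gdeg)),0]);Z=np.array([0,0,1.])
    y=np.cross(-Z,g);t=np.radians(tilt);z=-Z*np.cos(t)+g*np.sin(t);x=np.cross(y,z)
    return Ro.from_matrix(np.c_[x,y,z])
def go(R,grasp,off=.005):
    """needed turn (tool rotvec deg), shift before turning in present tool axes (mm) for the TCP; grasp = wanted grasp point"""
    R0,p0=Rt();tcp=np.asarray(grasp)+off*R.as_matrix()[:,2]
    rv=np.degrees((R0.inv()*R).as_rotvec())
    print('turn',rv.round(1),'n>=',np.linalg.norm(rv)/7.1,'| shift in present axes mm',(R0.inv().apply(tcp-p0)*1000).round(1),'| in new axes',(R.inv().apply(tcp-p0)*1000).round(1),'dist',np.linalg.norm(tcp-p0).round(3),'world',((tcp-p0)*1000).round(1))
def st():
    o=env.get_obs();print('t',round(o['time_s'],2),'q',np.round(o['qpos'],1),'pos',np.round(o['tool_pos'],4),'rot',np.round(o['tool_rot'],1),'F',np.round(o['force'],1),'w',round(o['grip_width'],4))
E
python3 - <<'E'
from plan import *
g=19.5
G=np.array([np.cos(np.radians(g)),np.sin(np.radians(g)),0])
c=np.array([.4348,.073,0])
go(tilted(g,0),c+G*.010+[0,0,.2])
go(tilted(g,-45),c+G*.010+[0,0,.2])
E
```

```text
turn [0.  0.  0.6] n>= 0.084539442548314 | shift in present axes mm [ 443.4 -569.    41.5] | in new axes [ 437.5 -573.7   41.6] dist 0.723 world [220.9 686.8 -41.6]
turn [  0.2 -45.    0.6] n>= 6.338176886608564 | shift in present axes mm [ 439.9 -569.1   40.1] | in new axes [ 335.2 -573.7 -278.4] dist 0.72 world [217.5 685.6 -40.1]
```

```bash
python3 -m pendant '[{"tx":30,"ty":-20},{"tx":30,"ty":-20},{"tx":30,"ty":-20},{"tx":30,"ty":-20},{"tx":30,"ty":-20},{"tx":30,"ty":-20},{"tx":30,"ty":-20},{"tx":30,"ty":-20},{"tx":30,"ty":-20},{"tx":30,"ty":-20},{"tx":30,"ty":-20},{"tx":30,"ty":-20}]' 40
python3 -m pendant '[{"tx":8,"ty":-33},{"tx":8,"ty":-33},{"tx":8,"ty":-33},{"tx":8,"ty":-33},{"tx":8,"ty":-33},{"tx":8,"ty":-33},{"tx":8,"ty":-33},{"tx":8,"ty":-33},{"tx":8,"ty":-33},{"tx":8,"ty":-33},{},{}]'
python3 -m pendant '[{"ry":-6},{"ry":-6},{"ry":-6},{"ry":-6},{"ry":-6},{"ry":-6},{"ry":-6},{"ry":-3},{},{}]'
python3 -c "
from plan import *
st()"
```

```text
t 0.6 q [70.7 18.4 -4.  83.1  1.3 78.5 -3.3] pos [ 0.2233 -0.6104  0.2366] rot [180.    0.   20.1] F [ 0.6  0.4 -0.6] w 0.087invalid input at $[0]: expected keys rx, ry, rz, tx, ty, tz, jaw
invalid input at $[0]: expected keys rx, ry, rz, tx, ty, tz, jaw
invalid input at $[0]: expected keys rx, ry, rz, tx, ty, tz, jaw
```

```bash
python3 -m pendant '[{"rx":0,"ry":0,"rz":0,"tx":30,"ty":-20,"tz":0,"jaw":87},{"rx":0,"ry":0,"rz":0,"tx":30,"ty":-20,"tz":0,"jaw":87},{"rx":0,"ry":0,"rz":0,"tx":30,"ty":-20,"tz":0,"jaw":87},{"rx":0,"ry":0,"rz":0,"tx":30,"ty":-20,"tz":0,"jaw":87},{"rx":0,"ry":0,"rz":0,"tx":30,"ty":-20,"tz":0,"jaw":87},{"rx":0,"ry":0,"rz":0,"tx":30,"ty":-20,"tz":0,"jaw":87},{"rx":0,"ry":0,"rz":0,"tx":30,"ty":-20,"tz":0,"jaw":87},{"rx":0,"ry":0,"rz":0,"tx":30,"ty":-20,"tz":0,"jaw":87},{"rx":0,"ry":0,"rz":0,"tx":30,"ty":-20,"tz":0,"jaw":87},{"rx":0,"ry":0,"rz":0,"tx":30,"ty":-20,"tz":0,"jaw":87},{"rx":0,"ry":0,"rz":0,"tx":30,"ty":-20,"tz":0,"jaw":87},{"rx":0,"ry":0,"rz":0,"tx":30,"ty":-20,"tz":0,"jaw":87}]' 40
python3 -m pendant '[{"rx":0,"ry":0,"rz":0,"tx":8,"ty":-33,"tz":0,"jaw":87},{"rx":0,"ry":0,"rz":0,"tx":8,"ty":-33,"tz":0,"jaw":87},{"rx":0,"ry":0,"rz":0,"tx":8,"ty":-33,"tz":0,"jaw":87},{"rx":0,"ry":0,"rz":0,"tx":8,"ty":-33,"tz":0,"jaw":87},{"rx":0,"ry":0,"rz":0,"tx":8,"ty":-33,"tz":0,"jaw":87},{"rx":0,"ry":0,"rz":0,"tx":8,"ty":-33,"tz":0,"jaw":87},{"rx":0,"ry":0,"rz":0,"tx":8,"ty":-33,"tz":0,"jaw":87},{"rx":0,"ry":0,"rz":0,"tx":8,"ty":-33,"tz":0,"jaw":87},{"rx":0,"ry":0,"rz":0,"tx":8,"ty":-33,"tz":0,"jaw":87},{"rx":0,"ry":0,"rz":0,"tx":8,"ty":-33,"tz":0,"jaw":87},{"rx":0,"ry":0,"rz":0,"tx":0,"ty":0,"tz":0,"jaw":87}]'
python3 -m pendant '[{"rx":0,"ry":-6,"rz":0,"tx":0,"ty":0,"tz":0,"jaw":87},{"rx":0,"ry":-6,"rz":0,"tx":0,"ty":0,"tz":0,"jaw":87},{"rx":0,"ry":-6,"rz":0,"tx":0,"ty":0,"tz":0,"jaw":87},{"rx":0,"ry":-6,"rz":0,"tx":0,"ty":0,"tz":0,"jaw":87},{"rx":0,"ry":-6,"rz":0,"tx":0,"ty":0,"tz":0,"jaw":87},{"rx":0,"ry":-6,"rz":0,"tx":0,"ty":0,"tz":0,"jaw":87},{"rx":0,"ry":-6,"rz":0,"tx":0,"ty":0,"tz":0,"jaw":87},{"rx":0,"ry":-3,"rz":0,"tx":0,"ty":0,"tz":0,"jaw":87},{"rx":0,"ry":0,"rz":0,"tx":0,"ty":0,"tz":0,"jaw":87}]'
python3 -c "
from plan import *
st()"
```

```text
time_s: 1.6
tool_pos: [0.4797, -0.2599, 0.237]
tool_rot: [179.9, -0.0, 20.1]
force: [0.2, -0.1, 0.6]
grip_width: 0.087
time_s: 2.52
tool_pos: [0.4396, 0.0837, 0.2373]
tool_rot: [-179.9, -0.1, 20.7]
force: [0.7, 0.4, 0.3]
grip_width: 0.087
time_s: 3.27
tool_pos: [0.4411, 0.0762, 0.2335]
tool_rot: [-179.8, 45.3, 20.2]
force: [0.0, -0.4, -0.4]
grip_width: 0.0868
t 3.27 q [ 12.   33.3 -39.6  81.9  13.9 117.3 -99.9] pos [0.4411 0.0762 0.2335] rot [-179.8   45.3   20.2] F [ 0.  -0.4 -0.4] w 0.0868
```

Run:
```python
from plan import *
t=Cam('top');s=Cam('scene')
for c,u in((t,(223,219)),(s,(289,213))):
    try:
        p,a,r=cassette(c,4,u);print(p.round(4),round(a,1),np.round(r[1],1))
    except Exception as e: print(e)
g=19.5
G=np.array([np.cos(np.radians(g)),np.sin(np.radians(g)),0])
c=np.array([.4348,.073,0])
go(tilted(g,-35),c+G*.010+[0,0,.013],-.008)
```

```text
[ 0.5854 -0.0797] 178.0 [17.8 53.6]
[0.4333 0.0729] 16.7 [67.7 38.3]
turn [ 0.4 10.   0.5] n>= 1.4073035268310856 | shift in present axes mm [158.5   1.2 147.6] | in new axes [130.6   1.  172.8] dist 0.217 world [   7.7    1.6 -216.5]
```

```bash
python3 -m pendant '[{"rx":0,"ry":5,"rz":0.5,"tx":0,"ty":0,"tz":0,"jaw":87},{"rx":0,"ry":5,"rz":0,"tx":0,"ty":0,"tz":0,"jaw":87},{"rx":0,"ry":0,"rz":0,"tx":13,"ty":0,"tz":17,"jaw":87},{"rx":0,"ry":0,"rz":0,"tx":13,"ty":0,"tz":17,"jaw":87},{"rx":0,"ry":0,"rz":0,"tx":13,"ty":0,"tz":17,"jaw":87},{"rx":0,"ry":0,"rz":0,"tx":13,"ty":0,"tz":17,"jaw":87},{"rx":0,"ry":0,"rz":0,"tx":13,"ty":0,"tz":17,"jaw":87},{"rx":0,"ry":0,"rz":0,"tx":13,"ty":0,"tz":17,"jaw":87},{"rx":0,"ry":0,"rz":0,"tx":13,"ty":0,"tz":17,"jaw":87},{"rx":0,"ry":0,"rz":0,"tx":13,"ty":0,"tz":17,"jaw":87},{"rx":0,"ry":0,"rz":0,"tx":0,"ty":0,"tz":0,"jaw":87},{"rx":0,"ry":0,"rz":0,"tx":0,"ty":0,"tz":0,"jaw":87}]'
python3 - <<'E'
from plan import *
st()
g=19.5
G=np.array([np.cos(np.radians(g)),np.sin(np.radians(g)),0])
c=np.array([.4348,.073,0])
go(tilted(g,-35),c+G*.010+[0,0,.013],-.008)
s=Cam('scene');s.crop(200,130,360,270,5,'pics/s3.png')
E
```

```text
time_s: 4.37
tool_pos: [0.4476, 0.077, 0.0665]
tool_rot: [179.5, 35.0, 19.4]
force: [-0.9, -0.2, 0.1]
grip_width: 0.0871
t 4.37 q [  13.8   36.4  -38.6   93.8   18.4   93.2 -101.4] pos [0.4476 0.077  0.0665] rot [179.5  35.   19.4] F [-0.9 -0.2  0.1] w 0.0871
turn [ 0.4 -0.  -0. ] n>= 0.06007712932649425 | shift in present axes mm [27.9 -0.8 37.8] | in new axes [27.9 -0.5 37.8] dist 0.047 world [  1.    0.9 -47. ]
```

View pics/s3.png

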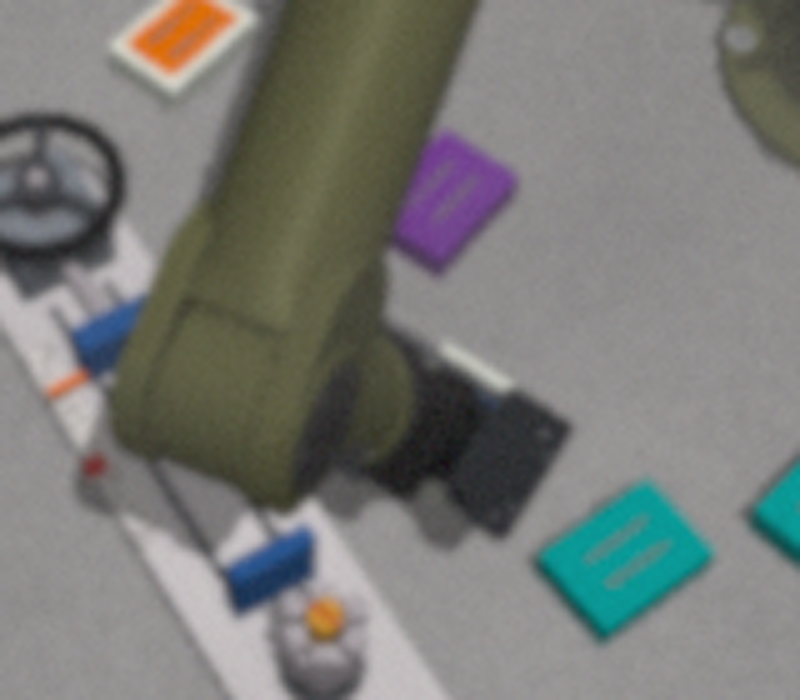

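```bash
python3 -m pendant '[{"rx":0.4,"ry":0,"rz":0,"tx":9,"ty":0,"tz":13,"jaw":87},{"rx":0,"ry":0,"rz":0,"tx":9,"ty":0,"tz":12,"jaw":87},{"rx":0,"ry":0,"rz":0,"tx":6,"ty":0,"tz":8,"jaw":87},{"rx":0,"ry":0,"rz":0,"tx":3.5,"ty":0,"tz":4.5,"jaw":87},{"rx":0,"ry":0,"rz":0,"tx":0,"ty":0,"tz":0,"jaw":87},{"rx":0,"ry":0,"rz":0,"tx":0,"ty":0,"tz":0,"jaw":87}]'
python3 -m pendant '[{"rx":0,"ry":0,"rz":0,"tx":0,"ty":0,"tz":0,"jaw":50},{"rx":0,"ry":0,"rz":0,"tx":0,"ty":0,"tz":0,"jaw":50},{"rx":0,"ry":0,"rz":0,"tx":0,"ty":0,"tz":0,"jaw":50},{"rx":0,"ry":0,"rz":0,"tx":0,"ty":0,"tz":0,"jaw":50},{"rx":0,"ry":0,"rz":0,"tx":0,"ty":0,"tz":0,"jaw":50},{"rx":0,"ry":0,"rz":0,"tx":0,"ty":0,"tz":0,"jaw":50}]' 40
```

```text
time_s: 4.92
tool_pos: [0.4486, 0.0779, 0.0187]
tool_rot: [-180.0, 35.0, 19.5]
force: [0.5, -0.5, -0.2]
grip_width: 0.0871
time_s: 5.42
tool_pos: [0.449, 0.0776, 0.0192]
tool_rot: [180.0, 35.0, 19.5]
force: [0.6, -0.2, 1.5]
grip_width: 0.064
```

```bash
python3 -m pendant '[{"rx":0,"ry":0,"rz":0,"tx":-8,"ty":0,"tz":-12,"jaw":50},{"rx":0,"ry":0,"rz":0,"tx":-17,"ty":0,"tz":-25,"jaw":50},{"rx":0,"ry":0,"rz":0,"tx":-17,"ty":0,"tz":-25,"jaw":50},{"rx":0,"ry":0,"rz":0,"tx":-17,"ty":0,"tz":-25,"jaw":50},{"rx":0,"ry":0,"rz":0,"tx":-17,"ty":0,"tz":-25,"jaw":50},{"rx":0,"ry":0,"rz":0,"tx":-17,"ty":0,"tz":-25,"jaw":50},{"rx":0,"ry":0,"rz":0,"tx":-17,"ty":0,"tz":-25,"jaw":50},{"rx":0,"ry":7,"rz":0,"tx":0,"ty":0,"tz":0,"jaw":50},{"rx":0,"ry":7,"rz":0,"tx":0,"ty":0,"tz":0,"jaw":50},{"rx":0,"ry":7,"rz":0,"tx":0,"ty":0,"tz":0,"jaw":50},{"rx":0,"ry":7,"rz":0,"tx":0,"ty":0,"tz":0,"jaw":50},{"rx":0,"ry":7,"rz":0,"tx":0,"ty":0,"tz":0,"jaw":50},{"rx":0,"ry":0,"rz":0,"tx":0,"ty":0,"tz":0,"jaw":50}]' 50
python3 -m pendant '[{"rx":0,"ry":0,"rz":-7,"tx":0,"ty":0,"tz":0,"jaw":50},{"rx":0,"ry":0,"rz":-7,"tx":0,"ty":0,"tz":0,"jaw":50},{"rx":0,"ry":0,"rz":-7,"tx":0,"ty":0,"tz":0,"jaw":50},{"rx":0,"ry":0,"rz":-7,"tx":0,"ty":0,"tz":0,"jaw":50},{"rx":0,"ry":0,"rz":-7,"tx":0,"ty":0,"tz":0,"jaw":50},{"rx":0,"ry":0,"rz":-7,"tx":0,"ty":0,"tz":0,"jaw":50},{"rx":0,"ry":0,"rz":-7,"tx":0,"ty":0,"tz":0,"jaw":50},{"rx":0,"ry":0,"rz":-7,"tx":0,"ty":0,"tz":0,"jaw":50},{"rx":0,"ry":0,"rz":-7,"tx":0,"ty":0,"tz":0,"jaw":50},{"rx":0,"ry":0,"rz":-5,"tx":0,"ty":0,"tz":0,"jaw":50},{"rx":0,"ry":0,"rz":0,"tx":0,"ty":0,"tz":0,"jaw":50}]'
python3 - <<'E'
from plan import *
st()
go(tilted(87.7,0),frommag(0,-.04,.25),-.008)
E
```

```text
time_s: 6.5
tool_pos: [0.4466, 0.077, 0.2159]
tool_rot: [179.4, -0.1, 19.4]
force: [-1.5, -0.0, -2.9]
grip_width: 0.0635
time_s: 7.42
tool_pos: [0.4508, 0.0794, 0.2147]
tool_rot: [-179.8, 0.0, 87.7]
force: [-0.8, 0.6, -2.5]
grip_width: 0.0634
t 7.42 q [ 29.3  -3.7 -40.5 109.5  -2.5  73.5 -12.8] pos [0.4508 0.0794 0.2147] rot [-179.8    0.    87.7] F [-0.8  0.6 -2.5] w 0.0634
turn [-0.2  0.  -0. ] n>= 0.02208297034962711 | shift in present axes mm [-88.3 140.2 -43.6] | in new axes [-88.3 140.3 -43.3] dist 0.171 world [136.6 -93.8  43.3]
```

```bash
python3 -m pendant '[{"rx":0,"ry":0,"rz":0,"tx":-14,"ty":23,"tz":-7,"jaw":50},{"rx":0,"ry":0,"rz":0,"tx":-15,"ty":24,"tz":-7,"jaw":50},{"rx":0,"ry":0,"rz":0,"tx":-15,"ty":24,"tz":-7,"jaw":50},{"rx":0,"ry":0,"rz":0,"tx":-15,"ty":24,"tz":-7,"jaw":50},{"rx":0,"ry":0,"rz":0,"tx":-15,"ty":24,"tz":-7,"jaw":50},{"rx":0,"ry":0,"rz":0,"tx":-14,"ty":21,"tz":-7,"jaw":50},{"rx":0,"ry":7,"rz":0,"tx":0,"ty":0,"tz":0,"jaw":50},{"rx":0,"ry":7,"rz":0,"tx":0,"ty":0,"tz":0,"jaw":50},{"rx":0,"ry":7,"rz":0,"tx":0,"ty":0,"tz":0,"jaw":50},{"rx":0,"ry":7,"rz":0,"tx":0,"ty":0,"tz":0,"jaw":50},{"rx":0,"ry":7,"rz":0,"tx":0,"ty":0,"tz":0,"jaw":50},{"rx":0,"ry":7,"rz":0,"tx":0,"ty":0,"tz":0,"jaw":50},{"rx":0,"ry":7,"rz":0,"tx":0,"ty":0,"tz":0,"jaw":50},{"rx":0,"ry":6,"rz":0,"tx":0,"ty":0,"tz":0,"jaw":50},{"rx":0,"ry":0,"rz":0,"tx":0,"ty":0,"tz":0,"jaw":50},{"rx":0,"ry":0,"rz":0,"tx":0,"ty":0,"tz":0,"jaw":50}]'
python3 - <<'E'
from plan import *
st()
go(tilted(87.7,55),frommag(0,.060,.095),-.008)
t=Cam('top');s=Cam('scene')
t.crop(145,90,345,240,4,'pics/t4.png'); s.crop(150,80,320,280,3,'pics/s4.png')
E
```

```text
time_s: 8.75
tool_pos: [0.587, -0.017, 0.2549]
tool_rot: [-179.5, -55.0, 86.9]
force: [0.1, -0.4, -2.3]
grip_width: 0.0637
t 8.75 q [ 54.8  28.7 -38.1  90.5 -35.2  85.1  24. ] pos [ 0.587  -0.017   0.2549] rot [-179.5  -55.    86.9] F [ 0.1 -0.4 -2.3] w 0.0637
turn [ 0.1  0.  -0.4] n>= 0.06549583620712082 | shift in present axes mm [-72.1   0.5 167.8] | in new axes [-72.2   0.3 167.7] dist 0.183 world [   4.1   95.9 -155.3]
```

View pics/t4.png

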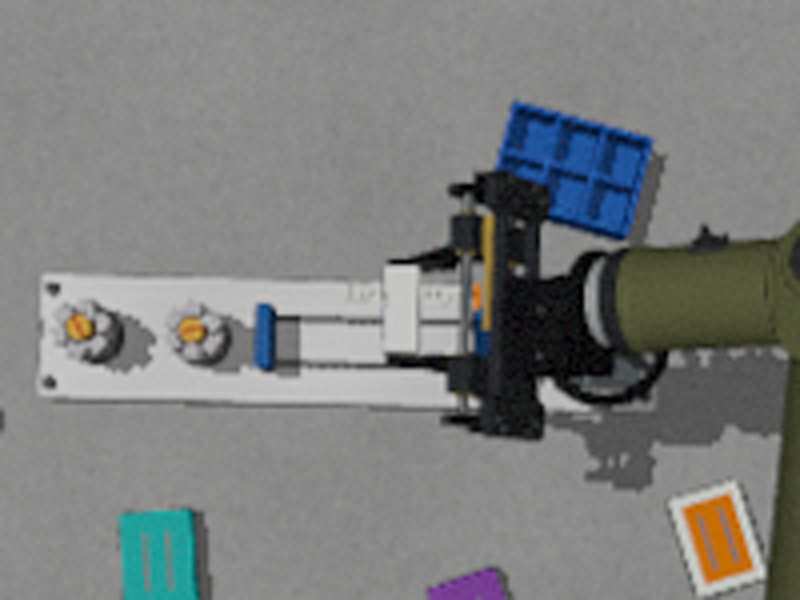

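View pics/s4.png

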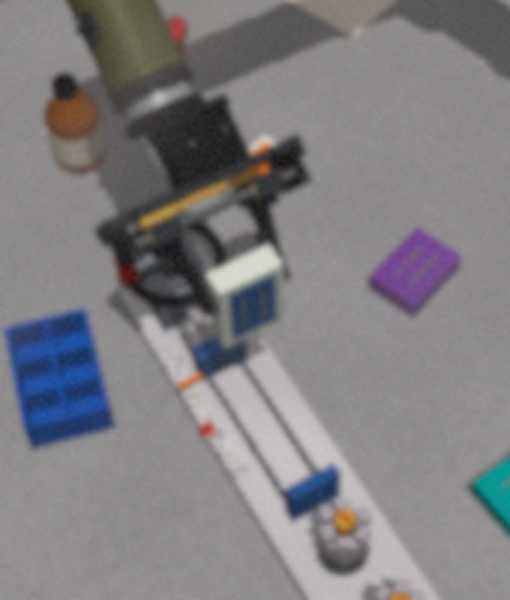

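Run:
```python
from plan import *
t=Cam('top');s=Cam('scene')
H,S,V=cv2.split(masks(t));m=(V>130)&(S<45);m[:150]=0;m[182:]=0;m[:,:239]=0;m[:,252:]=0
b=blob(m)[0];print(b[:2]);ys,xs=np.nonzero(b[2]);print(xs.min(),xs.max(),ys.min(),ys.max())
uv=[(xs.min()+xs.max())/2,(ys.min()+ys.max())/2]
print(t.plane(uv,.285),t.plane([(xs.min()-.5,uv[1]),(xs.max()+.5,uv[1])],.285)[:,1])
R,p=Rt();zt=R.as_matrix()[:,2];xt=R.as_matrix()[:,0];c=p+zt*.008;print('contact',c)
# panel in scene
pn,a,r=cassette(s,4,(234,180),.25)
H,S,V=cv2.split(masks(s));mm=(H>98)&(H<120)&(S>90)&(V>45)
b=blob(mm,(234,182),20)[0];print(b[:2],s.rays(b[1]))
# intersect with plane through cassette front face: normal MY, at y of contact+13mm
rr=s.rays(b[1])[0];P0=c+MY*.013;k=((P0-s.c)@MY)/(rr@MY);print('panel centre world',s.c+rr*k,'expected',c-np.array([0,0,.01]))
```

```text
(np.int32(310), array([244.66451613, 164.97741935]))
239 251 150 180
[[ 0.59126825 -0.00864054  0.285     ]] [ 0.01047582 -0.02776621]
contact [ 0.58808872 -0.00664839  0.25400798]
(np.int32(119), array([234.07563025, 181.71428571])) [[-0.26714705 -0.48627425 -0.83335303]]
panel centre world [0.58895009 0.00632749 0.24642715] expected [ 0.58808872 -0.00664839  0.24400798]
```

Run:
```python
from plan import *
im=np.mean([Cam('top').img[:,243:248].astype(float).mean((1,2)) for _ in range(4)],0)
print(im[148:186].round(0))
t=Cam('top')
im=np.mean([Cam('top').img[160:175].astype(float).mean((0,2)) for _ in range(2)],0)
print(im[234:258].round(0))
print(t.plane([(245.5,155),(245.5,179)],.285))
```

```text
[135. 136. 136. 137. 141. 123.  56.  31. 159. 202. 197. 196. 196. 197.
 196. 196. 196. 196. 196. 196. 196. 197. 196. 196. 196. 197. 196. 197.
 200. 175.  69.  30.  16.  39. 151. 192. 189. 188.]
[178. 171. 173. 174. 175. 161. 185. 196. 196. 196. 195. 195. 195. 198.
 167. 158. 173. 172. 169. 173. 168. 170. 171. 169.]
[[ 0.62086299 -0.01062768  0.285     ]
 [ 0.54990293 -0.0093903   0.285     ]]
```

```bash
sed -i 's/O=np.array(\[.5890/O=np.array([.5903/' cas.py; python3 -m pendant '[{"rx":0,"ry":0,"rz":-0.4,"tx":-12,"ty":0,"tz":28,"jaw":50},{"rx":0,"ry":0,"rz":0,"tx":-12,"ty":0,"tz":28,"jaw":50},{"rx":0,"ry":0,"rz":0,"tx":-12,"ty":0,"tz":28,"jaw":50},{"rx":0,"ry":0,"rz":0,"tx":-12,"ty":0,"tz":28,"jaw":50},{"rx":0,"ry":0,"rz":0,"tx":-12,"ty":0.5,"tz":28,"jaw":50},{"rx":0,"ry":0,"rz":0,"tx":-12,"ty":1,"tz":27,"jaw":50},{"rx":0,"ry":0,"rz":0,"tx":0,"ty":0,"tz":0,"jaw":50},{"rx":0,"ry":0,"rz":0,"tx":0,"ty":0,"tz":0,"jaw":50}]'
python3 - <<'E'
from plan import *
st()
go(tilted(87.7,55),frommag(0,.060,.076),-.008)
t=Cam('top');s=Cam('scene')
t.crop(145,90,345,240,4,'pics/t5.png'); s.crop(150,120,320,320,3,'pics/s5.png')
E
```

```text
time_s: 9.97
tool_pos: [0.5927, 0.0808, 0.1016]
tool_rot: [179.7, -55.1, 88.1]
force: [0.9, -0.6, -2.2]
grip_width: 0.0636
t 9.97 q [ 47.8  37.1 -38.5 100.6 -35.1  66.   30.6] pos [0.5927 0.0808 0.1016] rot [179.7 -55.1  88.1] F [ 0.9 -0.6 -2.2] w 0.0636
turn [ 0.  -0.1  0.2] n>= 0.032147042322968826 | shift in present axes mm [-18.3  -0.3  10.4] | in new axes [-18.3  -0.2  10.5] dist 0.021 world [ -0.3  -1.9 -21. ]
```

View pics/s5.png

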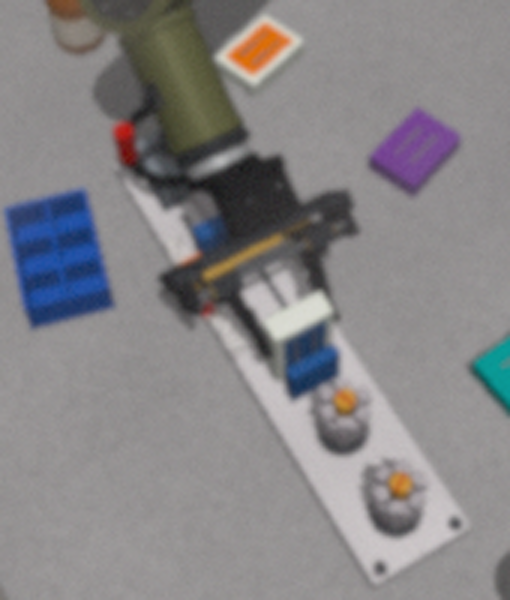

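View pics/t5.png

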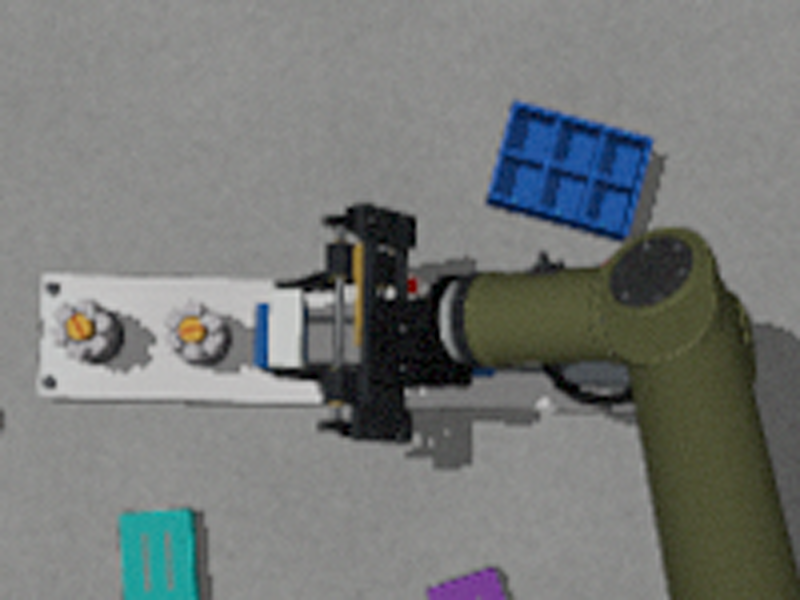

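```bash
python3 -m pendant '[{"rx":0,"ry":0,"rz":0.2,"tx":-6,"ty":0,"tz":4,"jaw":50},{"rx":0,"ry":0,"rz":0,"tx":-6,"ty":0,"tz":4,"jaw":50},{"rx":0,"ry":0,"rz":0,"tx":-3,"ty":0,"tz":1.5,"jaw":50},{"rx":0,"ry":0,"rz":0,"tx":0,"ty":0,"tz":0,"jaw":50},{"rx":0,"ry":0,"rz":0,"tx":0,"ty":0,"tz":0,"jaw":50}]' 
python3 -m pendant '[{"rx":0,"ry":0,"rz":0,"tx":-1.6,"ty":0,"tz":1.1,"jaw":50},{"rx":0,"ry":0,"rz":0,"tx":0,"ty":0,"tz":0,"jaw":50}]'
python3 -m pendant '[{"rx":0,"ry":0,"rz":0,"tx":-1.6,"ty":0,"tz":1.1,"jaw":50},{"rx":0,"ry":0,"rz":0,"tx":0,"ty":0,"tz":0,"jaw":50}]'
python3 -m pendant '[{"rx":0,"ry":0,"rz":0,"tx":-1.2,"ty":0,"tz":0.9,"jaw":50},{"rx":0,"ry":0,"rz":0,"tx":0,"ty":0,"tz":0,"jaw":50}]'
```

```text
time_s: 10.48
tool_pos: [0.5935, 0.0789, 0.0842]
tool_rot: [179.8, -55.0, 87.8]
force: [0.4, -0.1, -3.5]
grip_width: 0.0638
time_s: 10.65
tool_pos: [0.5936, 0.0792, 0.0823]
tool_rot: [179.7, -55.0, 87.9]
force: [-0.5, 0.5, -2.9]
grip_width: 0.0638
time_s: 10.82
tool_pos: [0.5938, 0.0793, 0.0808]
tool_rot: [179.7, -55.0, 87.9]
force: [0.4, 1.0, -1.0]
grip_width: 0.0637
time_s: 10.98
tool_pos: [0.5939, 0.0794, 0.0807]
tool_rot: [179.7, -55.1, 87.9]
force: [-1.7, -2.9, 5.8]
grip_width: 0.0635
```

```bash
python3 -m pendant '[{"rx":0,"ry":0,"rz":0,"tx":0,"ty":0,"tz":0,"jaw":76},{"rx":0,"ry":0,"rz":0,"tx":0,"ty":0,"tz":0,"jaw":76},{"rx":0,"ry":0,"rz":0,"tx":0,"ty":0,"tz":0,"jaw":76},{"rx":0,"ry":0,"rz":0,"tx":0,"ty":0,"tz":0,"jaw":76},{"rx":0,"ry":0,"rz":0,"tx":0,"ty":0,"tz":0,"jaw":76}]'
python3 - <<'E'
from plan import *
st()
s=Cam('scene')
s.crop(190,170,320,280,6,'pics/s6.png')
E
```

```text
time_s: 11.4
tool_pos: [0.5935, 0.0794, 0.0789]
tool_rot: [179.7, -55.0, 87.9]
force: [0.2, -0.6, -0.3]
grip_width: 0.0752
t 11.4 q [ 47.4  39.1 -37.8 100.8 -34.6  64.3  31.7] pos [0.5935 0.0794 0.0789] rot [179.7 -55.   87.9] F [ 0.2 -0.6 -0.3] w 0.0752
```

View pics/s6.png

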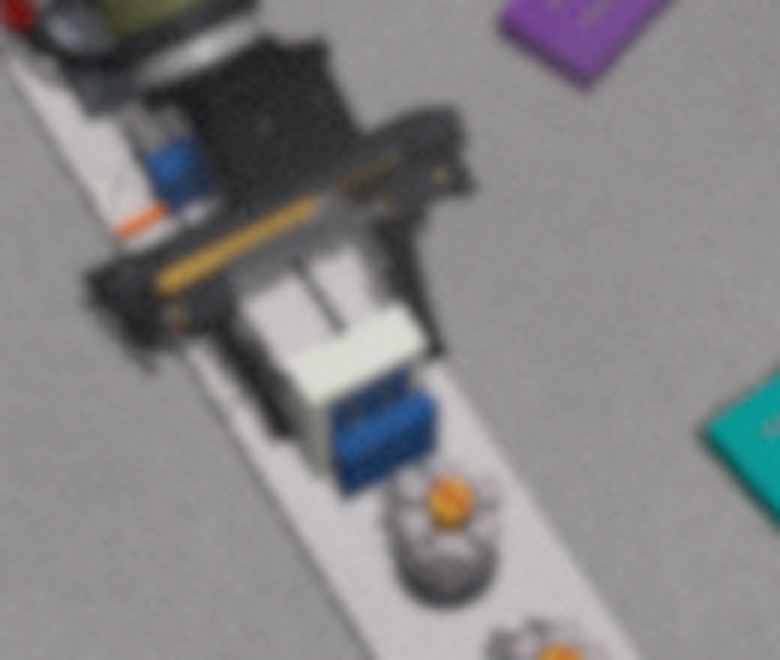

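```bash
python3 -m pendant '[{"rx":0,"ry":0,"rz":0,"tx":0,"ty":0,"tz":-5,"jaw":76},{"rx":0,"ry":0,"rz":0,"tx":0,"ty":0,"tz":-10,"jaw":76},{"rx":0,"ry":0,"rz":0,"tx":0,"ty":0,"tz":-15,"jaw":80},{"rx":0,"ry":0,"rz":0,"tx":0,"ty":0,"tz":-15,"jaw":87},{"rx":0,"ry":0,"rz":0,"tx":10,"ty":0,"tz":-20,"jaw":87},{"rx":0,"ry":0,"rz":0,"tx":25,"ty":0,"tz":-18,"jaw":87},{"rx":0,"ry":0,"rz":0,"tx":25,"ty":0,"tz":-18,"jaw":87},{"rx":0,"ry":0,"rz":0,"tx":25,"ty":0,"tz":-18,"jaw":87},{"rx":0,"ry":0,"rz":0,"tx":25,"ty":0,"tz":-18,"jaw":87},{"rx":0,"ry":0,"rz":0,"tx":25,"ty":0,"tz":-18,"jaw":87},{"rx":0,"ry":0,"rz":0,"tx":0,"ty":0,"tz":0,"jaw":87}]'
python3 - <<'E'
from plan import *
st()
t=Cam('top');s=Cam('scene')
t.crop(145,120,345,270,4,'pics/t7.png')
for c,u in((t,(324,224)),(s,(236,136))):
    p,a,r=cassette(c,3,u);print(p.round(4),round(a,1),np.round(r[1],1),round(r[2],1))
E
```

```text
time_s: 12.37
tool_pos: [0.5933, 0.0295, 0.2856]
tool_rot: [178.7, -54.9, 88.6]
force: [1.2, -0.0, 1.4]
grip_width: 0.0868
t 12.37 q [ 53.1  25.3 -40.1  91.5 -37.7  83.6  21.5] pos [0.5933 0.0295 0.2856] rot [178.7 -54.9  88.6] F [ 1.2 -0.   1.4] w 0.0868
[ 0.4151 -0.2704] 1.7 [28.4 70.7] 88.5
[ 0.3866 -0.2879] 96.2 [22.6 41.6] 4.8
```

View pics/t7.png

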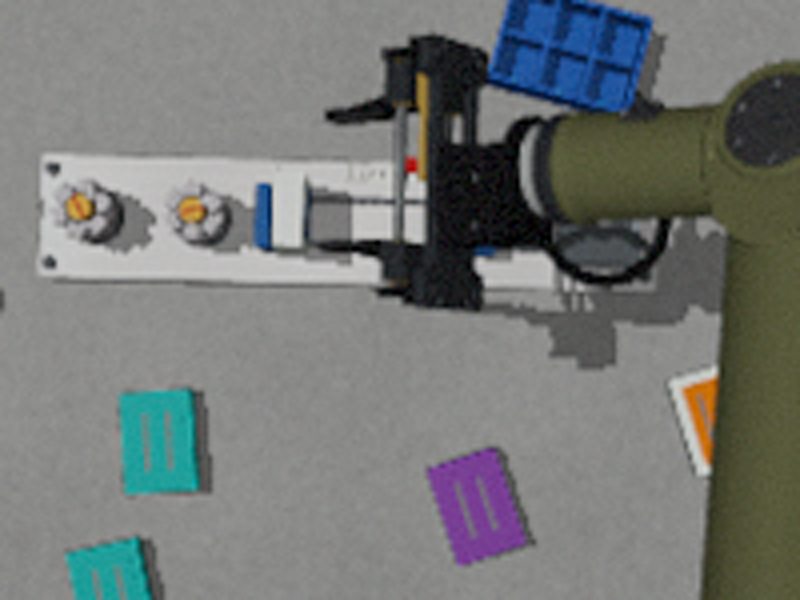

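```bash
python3 -m pendant '[{"rx":0,"ry":-7,"rz":0,"tx":0,"ty":0,"tz":0,"jaw":87},{"rx":0,"ry":-7,"rz":0,"tx":0,"ty":0,"tz":0,"jaw":87},{"rx":0,"ry":-7,"rz":0,"tx":0,"ty":0,"tz":0,"jaw":87},{"rx":0,"ry":-7,"rz":0,"tx":0,"ty":0,"tz":0,"jaw":87},{"rx":0,"ry":-7,"rz":0,"tx":0,"ty":0,"tz":0,"jaw":87},{"rx":0,"ry":-7,"rz":0,"tx":0,"ty":0,"tz":0,"jaw":87},{"rx":0,"ry":-7,"rz":0,"tx":0,"ty":0,"tz":0,"jaw":87},{"rx":0,"ry":-6,"rz":0,"tx":0,"ty":0,"tz":0,"jaw":87},{"rx":0,"ry":0,"rz":7,"tx":0,"ty":0,"tz":0,"jaw":87},{"rx":0,"ry":0,"rz":7,"tx":0,"ty":0,"tz":0,"jaw":87},{"rx":0,"ry":0,"rz":7,"tx":0,"ty":0,"tz":0,"jaw":87},{"rx":0,"ry":0,"rz":7,"tx":0,"ty":0,"tz":0,"jaw":87},{"rx":0,"ry":0,"rz":7,"tx":0,"ty":0,"tz":0,"jaw":87},{"rx":0,"ry":0,"rz":7,"tx":0,"ty":0,"tz":0,"jaw":87},{"rx":0,"ry":0,"rz":7,"tx":0,"ty":0,"tz":0,"jaw":87},{"rx":0,"ry":0,"rz":7,"tx":0,"ty":0,"tz":0,"jaw":87},{"rx":0,"ry":0,"rz":7,"tx":0,"ty":0,"tz":0,"jaw":87},{"rx":0,"ry":0,"rz":8,"tx":0,"ty":0,"tz":0,"jaw":87}]'
python3 - <<'E'
from plan import *
st()
t=Cam('top');s=Cam('scene')
for c,u in((t,(324,224)),(s,(236,136))):
    p,a,r=cassette(c,3,u);print(p.round(4),round(a,1),np.round(r[1],1),round(r[2],1))
g=17
G=np.array([np.cos(np.radians(g)),np.sin(np.radians(g)),0])
go(tilted(g,0),np.array([.4098,-.284,.2])+G*.010,-.008)
E
```

```text
time_s: 13.97
tool_pos: [0.5902, 0.029, 0.2768]
tool_rot: [180.0, 0.0, 17.1]
force: [0.6, 0.6, 1.1]
grip_width: 0.0867
t 13.97 q [ 20.5  12.4 -30.4  87.5   6.4  81.8 -83.1] pos [0.5902 0.029  0.2768] rot [180.    0.   17.1] F [0.6 0.6 1.1] w 0.0867
[ 0.4082 -0.2828] 16.1 [68.1 42.8] 17.0
[ 0.5651 -0.4965] 31.0 [39.  25.3] 42.3
turn [ 0.  -0.   0.4] n>= 0.05630734346482109 | shift in present axes mm [-255.9  244.8   69.2] | in new axes [-254.2  246.6   69. ] dist 0.361 world [-171.  -310.2  -69. ]
```

```bash
python3 -m pendant '[{"rx":0,"ry":0,"rz":0,"tx":-25.5,"ty":24.5,"tz":0,"jaw":87},{"rx":0,"ry":0,"rz":0,"tx":-25.5,"ty":24.5,"tz":0,"jaw":87},{"rx":0,"ry":0,"rz":0,"tx":-25.5,"ty":24.5,"tz":0,"jaw":87},{"rx":0,"ry":0,"rz":0,"tx":-25.5,"ty":24.5,"tz":0,"jaw":87},{"rx":0,"ry":0,"rz":0,"tx":-25.5,"ty":24.5,"tz":0,"jaw":87},{"rx":0,"ry":0,"rz":0,"tx":-25.5,"ty":24.5,"tz":0,"jaw":87},{"rx":0,"ry":0,"rz":0,"tx":-25.5,"ty":24.5,"tz":10,"jaw":87},{"rx":0,"ry":0,"rz":0,"tx":-25.5,"ty":24.5,"tz":15,"jaw":87},{"rx":0,"ry":0,"rz":0,"tx":-25.5,"ty":24.5,"tz":15,"jaw":87},{"rx":0,"ry":0,"rz":0,"tx":-25.5,"ty":24.5,"tz":15,"jaw":87},{"rx":0,"ry":-7,"rz":0,"tx":0,"ty":0,"tz":0,"jaw":87},{"rx":0,"ry":-7,"rz":0,"tx":0,"ty":0,"tz":0,"jaw":87},{"rx":0,"ry":-7,"rz":0,"tx":0,"ty":0,"tz":0,"jaw":87},{"rx":0,"ry":-7,"rz":0,"tx":0,"ty":0,"tz":0,"jaw":87},{"rx":0,"ry":-7,"rz":0,"tx":0,"ty":0,"tz":0,"jaw":87},{"rx":0,"ry":0,"rz":0,"tx":0,"ty":0,"tz":0,"jaw":87}]'
python3 - <<'E'
from plan import *
st()
t=Cam('top');s=Cam('scene')
p,a,r=cassette(s,3,(236,136));print(p.round(4),round(a,1),np.round(r[1],1),round(r[2],1))
g=17
G=np.array([np.cos(np.radians(g)),np.sin(np.radians(g)),0])
go(tilted(g,-35),np.array([.4098,-.284,.013])+G*.010,-.008)
s.crop(150,50,350,200,4,'pics/s8.png')
E
```

```text
time_s: 15.4
tool_pos: [0.4229, -0.2773, 0.2168]
tool_rot: [-179.3, 35.4, 18.4]
force: [-1.1, 1.3, -1.9]
grip_width: 0.0868
t 15.4 q [ 30.7  23.  -17.7  87.8  23.9 101.6 -61.2] pos [ 0.4229 -0.2773  0.2168] rot [-179.3   35.4   18.4] F [-1.1  1.3 -1.9] w 0.0868
[ 0.4091 -0.2857] 16.0 [63.7 37.7] 16.3
turn [ 0.2 -0.1  0.7] n>= 0.0986990963714119 | shift in present axes mm [117.1   1.4 163.7] | in new axes [117.3   0.6 163.6] dist 0.201 world [ 2.400e+00  1.000e-01 -2.013e+02]
```

View pics/s8.png

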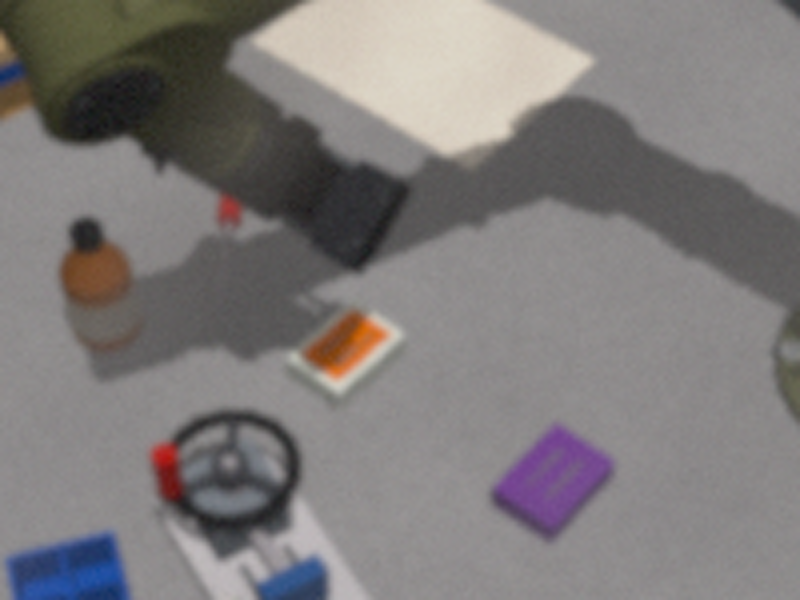

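Run:
```python
from plan import *
g=16.5
G=np.array([np.cos(np.radians(g)),np.sin(np.radians(g)),0])
go(tilted(g,-30),np.array([.4098,-.2842,.013])+G*.005,-.008)
```

```text
turn [0.4 4.9 1.1] n>= 0.7153776081125512 | shift in present axes mm [112.3   1.6 166.6] | in new axes [ 97.5   0.9 175.7] dist 0.201 world [  -3.    -1.9 -200.9]
```

```bash
python3 -m pendant '[{"rx":0.4,"ry":4.9,"rz":1.1,"tx":0,"ty":0,"tz":0,"jaw":87},{"rx":0,"ry":0,"rz":0,"tx":12,"ty":0,"tz":21.5,"jaw":87},{"rx":0,"ry":0,"rz":0,"tx":12,"ty":0,"tz":21.5,"jaw":87},{"rx":0,"ry":0,"rz":0,"tx":12,"ty":1,"tz":21.5,"jaw":87},{"rx":0,"ry":0,"rz":0,"tx":12,"ty":0,"tz":21.5,"jaw":87},{"rx":0,"ry":0,"rz":0,"tx":12,"ty":0,"tz":21.5,"jaw":87},{"rx":0,"ry":0,"rz":0,"tx":12,"ty":0,"tz":21.5,"jaw":87},{"rx":0,"ry":0,"rz":0,"tx":8,"ty":0,"tz":14,"jaw":87},{"rx":0,"ry":0,"rz":0,"tx":0,"ty":0,"tz":0,"jaw":87},{"rx":0,"ry":0,"rz":0,"tx":0,"ty":0,"tz":0,"jaw":87}]'
python3 - <<'E'
from plan import *
st();g=16.5
G=np.array([np.cos(np.radians(g)),np.sin(np.radians(g)),0])
go(tilted(g,-30),np.array([.4098,-.2842,.013])+G*.005,-.008)
s=Cam('scene')
s.crop(150,50,350,200,4,'pics/s9.png')
E
```

```text
time_s: 16.33
tool_pos: [0.4189, -0.2841, 0.0606]
tool_rot: [179.6, 29.9, 16.0]
force: [0.3, 1.3, 0.4]
grip_width: 0.0868
t 16.33 q [ 32.6  28.4 -16.7  97.7  23.8  82.3 -66.9] pos [ 0.4189 -0.2841  0.0606] rot [179.6  29.9  16. ] F [0.3 1.3 0.4] w 0.0868
turn [ 0.2 -0.1 -0.4] n>= 0.06628738651831771 | shift in present axes mm [20.5 -2.8 35.1] | in new axes [20.5 -2.5 35.1] dist 0.041 world [ -0.5   2.5 -40.7]
```

View pics/s9.png

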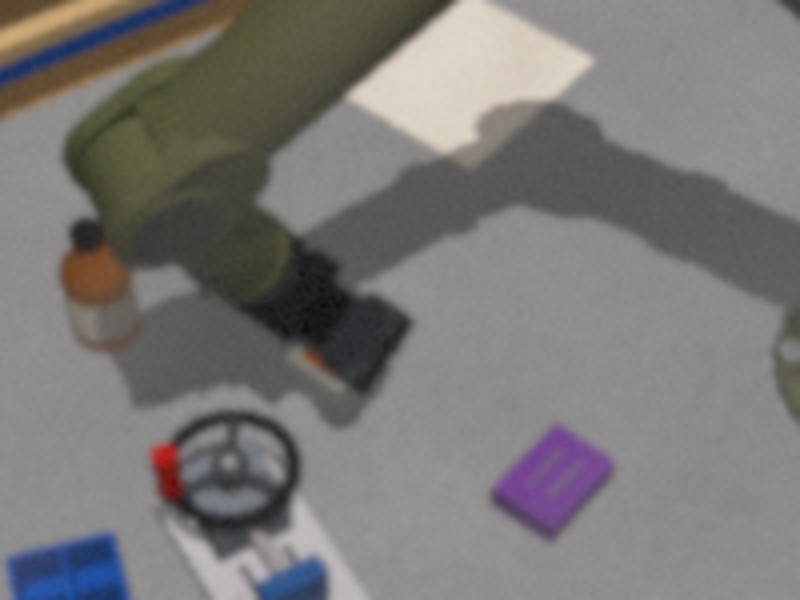

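Run:
```python
from plan import *
s=Cam('scene')
for u in((172,106),(178,106),(176,110),(180,112),(185,110),(190,114),(200,116),(200,122),(212,124),(214,126)): print(u,s.depth(u).round(3))
g=16.5
```

```text
(172, 106) [[ 0.566 -0.442  0.131]]
(178, 106) [[ 0.629 -0.198  0.379]]
(176, 110) [[ 0.634 -0.206  0.359]]
(180, 112) [[ 0.629 -0.192  0.362]]
(185, 110) [[ 0.616 -0.187  0.366]]
(190, 114) [[ 0.604 -0.189  0.341]]
(200, 116) [[ 0.567 -0.21   0.292]]
(200, 122) [[ 0.568 -0.215  0.263]]
(212, 124) [[ 0.527 -0.222  0.223]]
(214, 126) [[ 0.514 -0.237  0.191]]
```

```bash
python3 -m pendant '[{"rx":0,"ry":0,"rz":-0.4,"tx":6,"ty":-1,"tz":10,"jaw":87},{"rx":0,"ry":0,"rz":0,"tx":6,"ty":-1,"tz":10,"jaw":87},{"rx":0,"ry":0,"rz":0,"tx":5,"ty":-0.5,"tz":9,"jaw":87},{"rx":0,"ry":0,"rz":0,"tx":3.5,"ty":0,"tz":6,"jaw":87},{"rx":0,"ry":0,"rz":0,"tx":0,"ty":0,"tz":0,"jaw":87},{"rx":0,"ry":0,"rz":0,"tx":0,"ty":0,"tz":0,"jaw":87}]'
python3 -m pendant '[{"rx":0,"ry":0,"rz":0,"tx":0,"ty":0,"tz":0,"jaw":50},{"rx":0,"ry":0,"rz":0,"tx":0,"ty":0,"tz":0,"jaw":50},{"rx":0,"ry":0,"rz":0,"tx":0,"ty":0,"tz":0,"jaw":50},{"rx":0,"ry":0,"rz":0,"tx":0,"ty":0,"tz":0,"jaw":50},{"rx":0,"ry":0,"rz":0,"tx":0,"ty":0,"tz":0,"jaw":50},{"rx":0,"ry":0,"rz":0,"tx":0,"ty":0,"tz":0,"jaw":50}]' 50
```

```text
time_s: 16.93
tool_pos: [0.4192, -0.2801, 0.0178]
tool_rot: [179.9, 30.0, 16.6]
force: [-1.3, -1.0, 1.4]
grip_width: 0.0868
time_s: 17.43
tool_pos: [0.4197, -0.2808, 0.0186]
tool_rot: [179.8, 29.9, 16.6]
force: [0.6, -1.5, -0.3]
grip_width: 0.0638
```

```bash
python3 -m pendant '[{"rx":0,"ry":0,"rz":0,"tx":-7,"ty":0,"tz":-12,"jaw":50},{"rx":0,"ry":0,"rz":0,"tx":-15,"ty":0,"tz":-26,"jaw":50},{"rx":0,"ry":0,"rz":0,"tx":-15,"ty":0,"tz":-26,"jaw":50},{"rx":0,"ry":0,"rz":0,"tx":-15,"ty":0,"tz":-26,"jaw":50},{"rx":0,"ry":0,"rz":0,"tx":-15,"ty":0,"tz":-26,"jaw":50},{"rx":0,"ry":0,"rz":0,"tx":-15,"ty":0,"tz":-26,"jaw":50},{"rx":0,"ry":0,"rz":0,"tx":-15,"ty":0,"tz":-26,"jaw":50},{"rx":0,"ry":0,"rz":0,"tx":-15,"ty":0,"tz":-26,"jaw":50},{"rx":0,"ry":6,"rz":0,"tx":0,"ty":0,"tz":0,"jaw":50},{"rx":0,"ry":6,"rz":0,"tx":0,"ty":0,"tz":0,"jaw":50},{"rx":0,"ry":6,"rz":0,"tx":0,"ty":0,"tz":0,"jaw":50},{"rx":0,"ry":6,"rz":0,"tx":0,"ty":0,"tz":0,"jaw":50},{"rx":0,"ry":6,"rz":0,"tx":0,"ty":0,"tz":0,"jaw":50},{"rx":0,"ry":0,"rz":0,"tx":0,"ty":0,"tz":0,"jaw":50}]'
python3 -m pendant '[{"rx":0,"ry":0,"rz":-7,"tx":0,"ty":0,"tz":0,"jaw":50},{"rx":0,"ry":0,"rz":-7,"tx":0,"ty":0,"tz":0,"jaw":50},{"rx":0,"ry":0,"rz":-7,"tx":0,"ty":0,"tz":0,"jaw":50},{"rx":0,"ry":0,"rz":-7,"tx":0,"ty":0,"tz":0,"jaw":50},{"rx":0,"ry":0,"rz":-7,"tx":0,"ty":0,"tz":0,"jaw":50},{"rx":0,"ry":0,"rz":-7,"tx":0,"ty":0,"tz":0,"jaw":50},{"rx":0,"ry":0,"rz":-7,"tx":0,"ty":0,"tz":0,"jaw":50},{"rx":0,"ry":0,"rz":-7,"tx":0,"ty":0,"tz":0,"jaw":50},{"rx":0,"ry":0,"rz":-7,"tx":0,"ty":0,"tz":0,"jaw":50},{"rx":0,"ry":0,"rz":-7,"tx":0,"ty":0,"tz":0,"jaw":50},{"rx":0,"ry":0,"rz":-1,"tx":0,"ty":0,"tz":0,"jaw":50},{"rx":0,"ry":0,"rz":0,"tx":0,"ty":0,"tz":0,"jaw":50}]'
python3 - <<'E'
from plan import *
st()
go(tilted(87.7,0),frommag(0,-.06,.25),-.008)
E
```

```text
time_s: 18.6
tool_pos: [0.4149, -0.2824, 0.2441]
tool_rot: [179.7, -0.1, 16.3]
force: [-0.8, -1.8, -3.3]
grip_width: 0.0638
time_s: 19.6
tool_pos: [0.4193, -0.2792, 0.2425]
tool_rot: [-180.0, 0.1, 87.6]
force: [-0.6, -0.5, -4.0]
grip_width: 0.0634
t 19.6 q [ 46.3   1.1 -15.9 102.5   0.4  76.5  28. ] pos [ 0.4193 -0.2792  0.2425] rot [-1.80e+02  1.00e-01  8.76e+01] F [-0.6 -0.5 -4. ] w 0.0634
turn [-0.   0.1 -0.1] n>= 0.016002321568249246 | shift in present axes mm [251.5 158.2 -16. ] | in new axes [251.3 158.6 -15.5] dist 0.298 world [168.6 244.8  15.5]
```

```bash
python3 -m pendant '[{"rx":0,"ry":0,"rz":0,"tx":20,"ty":12,"tz":-2,"jaw":50},{"rx":0,"ry":0,"rz":0,"tx":30,"ty":19,"tz":-2,"jaw":50},{"rx":0,"ry":0,"rz":0,"tx":31,"ty":20,"tz":-2,"jaw":50},{"rx":0,"ry":0,"rz":0,"tx":31,"ty":20,"tz":-2,"jaw":50},{"rx":0,"ry":0,"rz":0,"tx":31,"ty":20,"tz":-2,"jaw":50},{"rx":0,"ry":0,"rz":0,"tx":31,"ty":20,"tz":-2,"jaw":50},{"rx":0,"ry":0,"rz":0,"tx":31,"ty":20,"tz":-2,"jaw":50},{"rx":0,"ry":0,"rz":0,"tx":30,"ty":19,"tz":-2,"jaw":50},{"rx":0,"ry":0,"rz":0,"tx":16,"ty":8,"tz":-1,"jaw":50},{"rx":0,"ry":7,"rz":0,"tx":0,"ty":0,"tz":0,"jaw":50},{"rx":0,"ry":7,"rz":0,"tx":0,"ty":0,"tz":0,"jaw":50},{"rx":0,"ry":7,"rz":0,"tx":0,"ty":0,"tz":0,"jaw":50},{"rx":0,"ry":7,"rz":0,"tx":0,"ty":0,"tz":0,"jaw":50},{"rx":0,"ry":7,"rz":0,"tx":0,"ty":0,"tz":0,"jaw":50},{"rx":0,"ry":7,"rz":0,"tx":0,"ty":0,"tz":0,"jaw":50},{"rx":0,"ry":7,"rz":0,"tx":0,"ty":0,"tz":0,"jaw":50},{"rx":0,"ry":7,"rz":0,"tx":0,"ty":0,"tz":0,"jaw":50},{"rx":0,"ry":4,"rz":0,"tx":0,"ty":0,"tz":0,"jaw":50},{"rx":0,"ry":0,"rz":0,"tx":0,"ty":0,"tz":0,"jaw":50}]'
python3 - <<'E'
from plan import *
st()
go(tilted(87.7,60),frommag(0,.018,.095),-.008)
s=Cam('scene');s.crop(150,80,320,280,3,'pics/s10.png')
E
```

```text
time_s: 21.18
tool_pos: [0.586, -0.0395, 0.2546]
tool_rot: [-179.0, -60.0, 86.4]
force: [-1.1, -0.1, -4.0]
grip_width: 0.0638
t 21.18 q [ 51.5  30.4 -30.1  89.1 -40.3  89.8  28.6] pos [ 0.586  -0.0395  0.2546] rot [-179.   -60.    86.4] F [-1.1 -0.1 -4. ] w 0.0638
turn [ 0.1 -0.  -0.6] n>= 0.09120368337435777 | shift in present axes mm [-96.6   2.6 143.8] | in new axes [-96.6   1.7 143.8] dist 0.173 world [   4.8   76.1 -155.6]
```

View pics/s10.png

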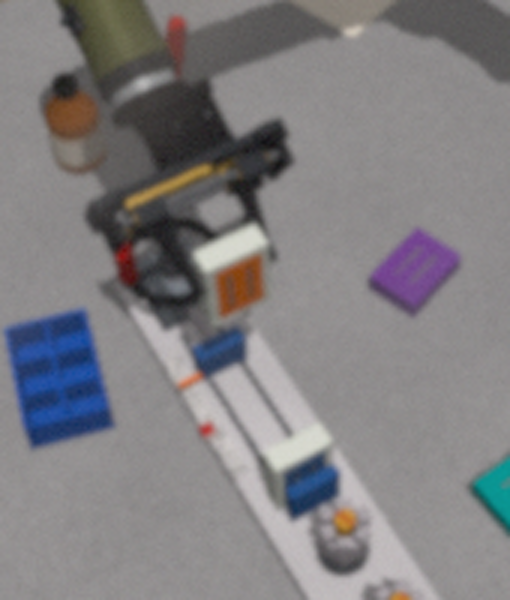

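```bash
python3 -m pendant '[{"rx":0,"ry":0,"rz":-0.6,"tx":-8,"ty":0.5,"tz":19,"jaw":50},{"rx":0,"ry":0,"rz":0,"tx":-10,"ty":0.5,"tz":22,"jaw":50},{"rx":0,"ry":0,"rz":0,"tx":-10,"ty":0,"tz":22,"jaw":50},{"rx":0,"ry":0,"rz":0,"tx":-10,"ty":0,"tz":22,"jaw":50},{"rx":0,"ry":0,"rz":0,"tx":-12,"ty":0,"tz":22,"jaw":50},{"rx":0,"ry":0,"rz":0,"tx":-12,"ty":0,"tz":19,"jaw":50},{"rx":0,"ry":0,"rz":0,"tx":0,"ty":0,"tz":0,"jaw":50}]'
python3 - <<'E'
from plan import *
st()
go(tilted(87.7,60),frommag(0,.026,.071),-.008)
t=Cam('top');s=Cam('scene');s.crop(150,90,320,290,3,'pics/s11.png');t.crop(195,90,345,220,5,'pics/t11.png')
E
```

```text
time_s: 21.82
tool_pos: [0.59, 0.0464, 0.1408]
tool_rot: [179.3, -59.8, 89.0]
force: [-1.4, -0.2, -2.7]
grip_width: 0.064
t 21.82 q [ 46.4  35.4 -31.5  97.8 -40.7  75.5  35. ] pos [0.59   0.0464 0.1408] rot [179.3 -59.8  89. ] F [-1.4 -0.2 -2.7] w 0.064
turn [-0.4  0.2  0.6] n>= 0.10792428005227069 | shift in present axes mm [-57.8   0.7  31.5] | in new axes [-57.9   1.2  31.4] dist 0.066 world [  1.1  -1.8 -65.8]
```

View pics/s11.png

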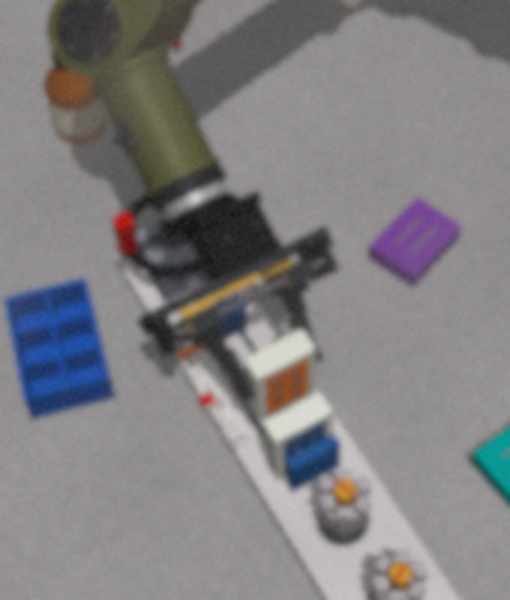

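View pics/t11.png

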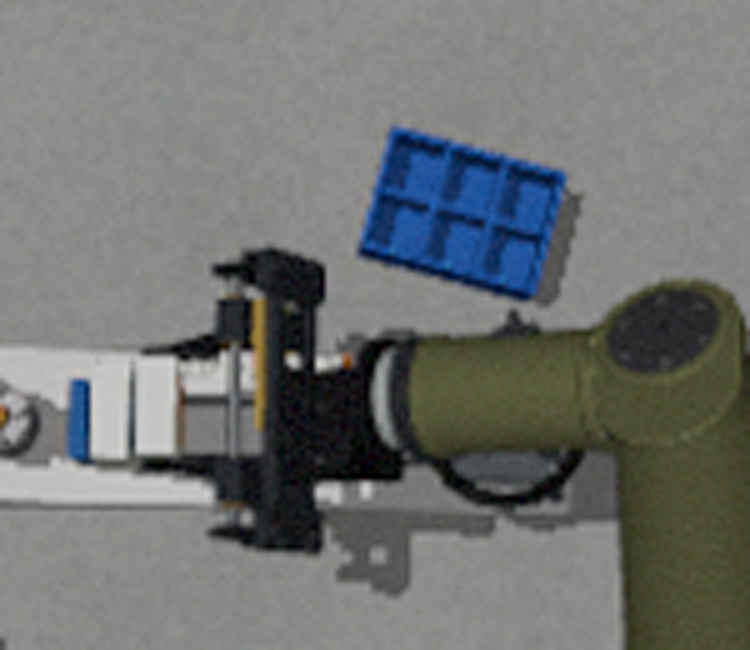

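Run:
```python
from plan import *
t=Cam('top')
for col in (280,290,300,310):
    u=[(col,r) for r in range(152,186,2)];P=t.depth(u)
    print(col,[(round(1000*tomag(p)[0]),round(1000*tomag(p)[1]),round(1000*p[2])) for p in P])
```

```text
280 [(89, -156, -6), (82, -156, -3), (74, -156, -2), (29, -138, 264), (22, -138, 270), (15, -138, 278), (9, -138, 278), (3, -138, 276), (-3, -138, 273), (-9, -138, 273), (-15, -138, 277), (-20, -139, 268), (-26, -139, 268), (-32, -139, 266), (-36, -141, 247), (-28, -152, 89), (-29, -157, 15)]
290 [(89, -192, 4), (83, -193, -3), (76, -193, -7), (27, -167, 276), (20, -166, 289), (14, -166, 290), (8, -166, 292), (2, -166, 290), (-5, -166, 295), (-10, -166, 291), (-16, -167, 290), (-22, -167, 290), (-27, -167, 283), (-32, -168, 273), (-37, -170, 261), (-26, -188, 66), (-32, -188, 62)]
300 [(90, -229, -1), (39, -196, 284), (31, -194, 296), (25, -194, 299), (18, -194, 305), (12, -193, 309), (6, -194, 308), (0, -194, 307), (-6, -193, 313), (-11, -194, 308), (-17, -194, 307), (-22, -195, 298), (-28, -196, 295), (-33, -196, 290), (-19, -222, 72), (-25, -222, 71), (-32, -223, 66)]
310 [(91, -265, 2), (84, -265, -1), (30, -222, 307), (23, -221, 314), (17, -220, 321), (11, -220, 323), (5, -220, 323), (-2, -220, 329), (-7, -220, 329), (-13, -220, 324), (-18, -221, 319), (-23, -222, 316), (-29, -222, 313), (-33, -224, 300), (-20, -253, 96), (-27, -253, 95), (-25, -267, -2)]
```

```bash
python3 -m pendant '[{"rx":-0.4,"ry":0.2,"rz":0.6,"tx":-10,"ty":0,"tz":5,"jaw":50},{"rx":0,"ry":0,"rz":0,"tx":-14,"ty":1,"tz":8,"jaw":50},{"rx":0,"ry":0,"rz":0,"tx":-14,"ty":0,"tz":8,"jaw":50},{"rx":0,"ry":0,"rz":0,"tx":-10,"ty":0,"tz":5.5,"jaw":50},{"rx":0,"ry":0,"rz":0,"tx":0,"ty":0,"tz":0,"jaw":50},{"rx":0,"ry":0,"rz":0,"tx":0,"ty":0,"tz":0,"jaw":50}]'
python3 - <<'E'
from plan import *
st()
go(tilted(87.7,60),frommag(0,.026,.071),-.008)
E
```

```text
time_s: 22.47
tool_pos: [0.5933, 0.0409, 0.0874]
tool_rot: [179.6, -60.2, 87.6]
force: [-0.3, 0.1, -2.5]
grip_width: 0.0638
t 22.47 q [ 46.   40.2 -30.3  98.3 -40.2  71.8  38.1] pos [0.5933 0.0409 0.0874] rot [179.6 -60.2  87.6] F [-0.3  0.1 -2.5] w 0.0638
turn [ 0.5 -0.2 -0. ] n>= 0.07065978652975073 | shift in present axes mm [-8.9 -2.4  9.2] | in new axes [-8.9 -2.4  9.3] dist 0.013 world [ -2.2   3.7 -12.4]
```

```bash
python3 -m pendant '[{"rx":0.4,"ry":-0.2,"rz":0,"tx":-2,"ty":-2,"tz":4,"jaw":50},{"rx":0,"ry":0,"rz":0,"tx":-4.4,"ty":0,"tz":2.5,"jaw":50},{"rx":0,"ry":0,"rz":0,"tx":0,"ty":0,"tz":0,"jaw":50},{"rx":0,"ry":0,"rz":0,"tx":0,"ty":0,"tz":0,"jaw":50}]'
python3 -m pendant '[{"rx":0,"ry":0,"rz":0,"tx":-1.7,"ty":0,"tz":1,"jaw":50},{"rx":0,"ry":0,"rz":0,"tx":0,"ty":0,"tz":0,"jaw":50}]'
python3 -m pendant '[{"rx":0,"ry":0,"rz":0,"tx":-1.7,"ty":0,"tz":1,"jaw":50},{"rx":0,"ry":0,"rz":0,"tx":0,"ty":0,"tz":0,"jaw":50}]'
```

```text
time_s: 22.8
tool_pos: [0.5916, 0.0437, 0.0791]
tool_rot: [179.8, -59.9, 87.8]
force: [0.3, -0.7, -2.6]
grip_width: 0.0633
time_s: 22.97
tool_pos: [0.5917, 0.0434, 0.077]
tool_rot: [179.8, -59.9, 87.8]
force: [-0.3, -0.6, -2.7]
grip_width: 0.0635
time_s: 23.13
tool_pos: [0.5919, 0.0437, 0.0768]
tool_rot: [179.8, -60.1, 87.9]
force: [-1.3, -2.1, 4.1]
grip_width: 0.0636
```

Touching the bed. I'll press slightly, then release.

```bash
python3 -m pendant '[{"rx":0,"ry":0,"rz":0,"tx":-0.5,"ty":0,"tz":0.3,"jaw":50},{"rx":0,"ry":0,"rz":0,"tx":0,"ty":0,"tz":0,"jaw":76},{"rx":0,"ry":0,"rz":0,"tx":0,"ty":0,"tz":0,"jaw":76},{"rx":0,"ry":0,"rz":0,"tx":0,"ty":0,"tz":0,"jaw":76},{"rx":0,"ry":0,"rz":0,"tx":0,"ty":0,"tz":0,"jaw":76},{"rx":0,"ry":0,"rz":0,"tx":0,"ty":0,"tz":0,"jaw":76}]'
python3 - <<'E'
from plan import *
st()
s=Cam('scene')
s.crop(190,150,320,260,6,'pics/s12.png')
E
```

```text
time_s: 23.63
tool_pos: [0.5916, 0.0438, 0.0745]
tool_rot: [179.8, -59.9, 87.8]
force: [-0.1, -0.7, -0.1]
grip_width: 0.0752
t 23.63 q [ 45.6  41.1 -30.1  98.4 -39.7  71.   38.7] pos [0.5916 0.0438 0.0745] rot [179.8 -59.9  87.8] F [-0.1 -0.7 -0.1] w 0.0752
```

View pics/s12.png

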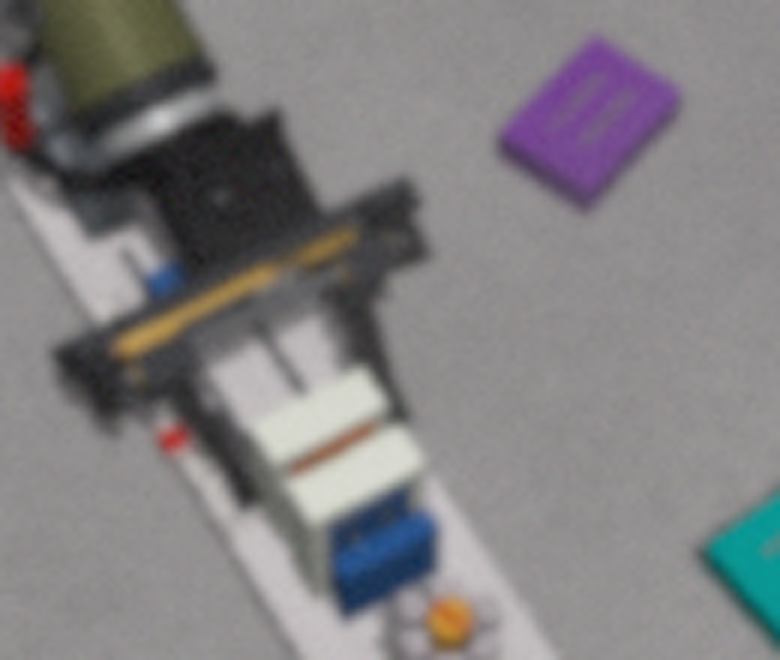

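```bash
python3 -m pendant '[{"rx":0,"ry":0,"rz":0,"tx":0,"ty":0,"tz":-5,"jaw":76},{"rx":0,"ry":0,"rz":0,"tx":0,"ty":0,"tz":-10,"jaw":76},{"rx":0,"ry":0,"rz":0,"tx":0,"ty":0,"tz":-15,"jaw":80},{"rx":0,"ry":0,"rz":0,"tx":2,"ty":0,"tz":-15,"jaw":87},{"rx":0,"ry":0,"rz":0,"tx":15,"ty":0,"tz":-15,"jaw":87},{"rx":0,"ry":0,"rz":0,"tx":27,"ty":0,"tz":-16,"jaw":87},{"rx":0,"ry":0,"rz":0,"tx":27,"ty":0,"tz":-16,"jaw":87},{"rx":0,"ry":0,"rz":0,"tx":27,"ty":0,"tz":-16,"jaw":87},{"rx":0,"ry":0,"rz":0,"tx":27,"ty":0,"tz":-16,"jaw":87},{"rx":0,"ry":0,"rz":0,"tx":27,"ty":0,"tz":-16,"jaw":87},{"rx":0,"ry":-7,"rz":0,"tx":0,"ty":0,"tz":0,"jaw":87},{"rx":0,"ry":-7,"rz":0,"tx":0,"ty":0,"tz":0,"jaw":87},{"rx":0,"ry":-7,"rz":0,"tx":0,"ty":0,"tz":0,"jaw":87},{"rx":0,"ry":-7,"rz":0,"tx":0,"ty":0,"tz":0,"jaw":87},{"rx":0,"ry":-7,"rz":0,"tx":0,"ty":0,"tz":0,"jaw":87},{"rx":0,"ry":-7,"rz":0,"tx":0,"ty":0,"tz":0,"jaw":87},{"rx":0,"ry":-7,"rz":0,"tx":0,"ty":0,"tz":0,"jaw":87},{"rx":0,"ry":-7,"rz":0,"tx":0,"ty":0,"tz":0,"jaw":87},{"rx":0,"ry":-4,"rz":0,"tx":0,"ty":0,"tz":0,"jaw":87}]'
python3 - <<'E'
from plan import *
st()
for g in (87.7,-2.3): go(tilted(g,0),frommag(.0525,-.206,.200))
E
```

```text
time_s: 25.27
tool_pos: [0.5898, 0.0013, 0.2789]
tool_rot: [179.7, 0.4, 87.8]
force: [-0.3, 1.1, 0.0]
grip_width: 0.0871
t 25.27 q [ 23.7  12.  -31.   87.8   6.7  81.6  -9.9] pos [0.5898 0.0013 0.2789] rot [179.7   0.4  87.8] F [-0.3  1.1  0. ] w 0.0871
turn [0.3 0.4 0.1] n>= 0.07291327323461727 | shift in present axes mm [-181.3   51.1   85.4] | in new axes [-181.8   52.    83.9] dist 0.207 world [  44.6 -183.7  -83.9]
turn [ 0.6  0.  90.1] n>= 12.695397361217948 | shift in present axes mm [-181.3   51.1   85.4] | in new axes [ 52.  181.8  83.9] dist 0.207 world [  44.6 -183.7  -83.9]
```

```bash
python3 -m pendant '[{"rx":0.3,"ry":0.4,"rz":0,"tx":-30,"ty":8,"tz":5,"jaw":87},{"rx":0,"ry":0,"rz":0,"tx":-30,"ty":9,"tz":10,"jaw":70},{"rx":0,"ry":0,"rz":0,"tx":-30,"ty":9,"tz":15,"jaw":60},{"rx":0,"ry":0,"rz":0,"tx":-30,"ty":9,"tz":18,"jaw":50},{"rx":0,"ry":0,"rz":0,"tx":-30,"ty":9,"tz":18,"jaw":50},{"rx":0,"ry":0,"rz":0,"tx":-31,"ty":8,"tz":18,"jaw":50},{"rx":0,"ry":0,"rz":0,"tx":0,"ty":0,"tz":0,"jaw":50},{"rx":0,"ry":0,"rz":0,"tx":0,"ty":0,"tz":0,"jaw":50}]'
python3 - <<'E'
from plan import *
st()
go(tilted(87.7,0),frommag(.052,-.206,.124))
t=Cam('top');s=Cam('scene')
t.crop(185,130,335,230,5,'pics/t13.png'); s.crop(150,100,320,280,4,'pics/s13.png')
E
```

```text
time_s: 25.93
tool_pos: [0.6322, -0.1877, 0.1896]
tool_rot: [-179.6, -0.3, 87.3]
force: [-0.5, 1.3, 0.3]
grip_width: 0.0524
t 25.93 q [ 33.   23.1 -24.5  84.1   9.4  75.3   5. ] pos [ 0.6322 -0.1877  0.1896] rot [-179.6   -0.3   87.3] F [-0.5  1.3  0.3] w 0.0524
turn [-0.4 -0.3 -0.4] n>= 0.09365343563689281 | shift in present axes mm [ 5.   2.1 70.6] | in new axes [ 5.3  1.6 70.6] dist 0.071 world [  1.8   5.3 -70.6]
```

View pics/t13.png

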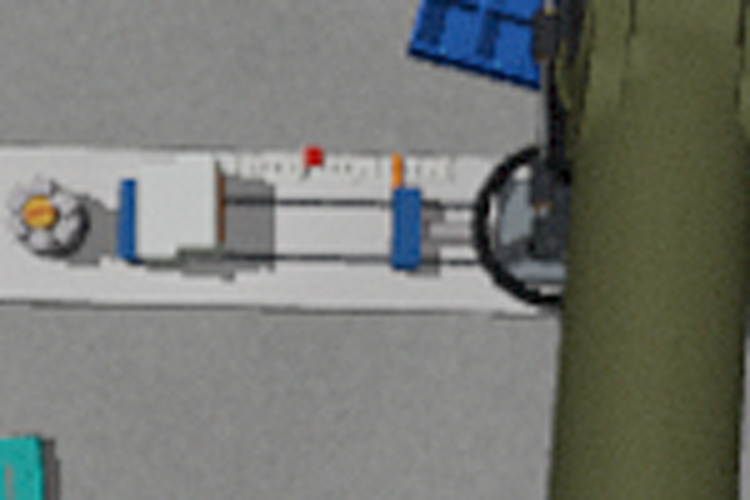

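View pics/s13.png

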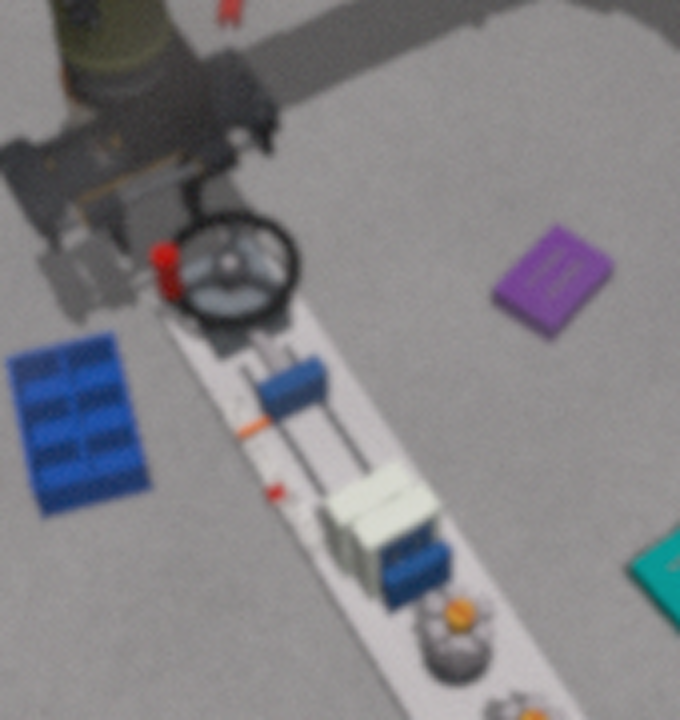

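```bash
python3 -m pendant '[{"rx":-0.4,"ry":-0.3,"rz":-0.4,"tx":5,"ty":2,"tz":0,"jaw":50},{"rx":0,"ry":0,"rz":0,"tx":0,"ty":0,"tz":15,"jaw":50},{"rx":0,"ry":0,"rz":0,"tx":0,"ty":0,"tz":20,"jaw":50},{"rx":0,"ry":0,"rz":0,"tx":0,"ty":0,"tz":20,"jaw":50},{"rx":0,"ry":0,"rz":0,"tx":0,"ty":0,"tz":15,"jaw":50},{"rx":0,"ry":0,"rz":0,"tx":0,"ty":0,"tz":0,"jaw":50},{"rx":0,"ry":0,"rz":0,"tx":0,"ty":0,"tz":0,"jaw":50}]' 
python3 -m pendant '[{"rx":0,"ry":0,"rz":0,"tx":0,"ty":0,"tz":0,"jaw":15},{"rx":0,"ry":0,"rz":0,"tx":0,"ty":0,"tz":0,"jaw":15},{"rx":0,"ry":0,"rz":0,"tx":0,"ty":0,"tz":0,"jaw":15},{"rx":0,"ry":0,"rz":0,"tx":0,"ty":0,"tz":0,"jaw":15},{"rx":0,"ry":0,"rz":0,"tx":0,"ty":0,"tz":0,"jaw":15},{"rx":0,"ry":0,"rz":0,"tx":0,"ty":0,"tz":0,"jaw":15}]' 25
python3 -c "
from plan import *
st()
R,p=Rt();print(tomag(p),tomag(p)-np.array([0,-.205,0]))"
```

```text
time_s: 26.62
tool_pos: [0.6363, -0.1771, 0.1219]
tool_rot: [179.8, -0.0, 88.2]
force: [-0.0, -0.4, 0.4]
grip_width: 0.0502
time_s: 27.12
tool_pos: [0.6331, -0.1792, 0.1218]
tool_rot: [-179.8, 0.0, 88.0]
force: [-9.5, 0.0, 7.5]
grip_width: 0.0214
t 27.12 q [ 32.1  25.6 -24.3  88.8  11.1  68.1   3.8] pos [ 0.6331 -0.1792  0.1218] rot [-179.8    0.    88. ] F [-9.5  0.   7.5] w 0.0214
[ 0.05093525 -0.20282036  0.12179637] [0.05093525 0.00217964 0.12179637]
```

```bash
python3 -m pendant '[{"rx":0,"ry":0,"rz":0,"tx":0,"ty":-3,"tz":0,"jaw":15},{"rx":0,"ry":0,"rz":0,"tx":-13.5,"ty":-1.8,"tz":0,"jaw":15},{"rx":0,"ry":0,"rz":0,"tx":-12.5,"ty":-5.2,"tz":0,"jaw":15},{"rx":0,"ry":0,"rz":0,"tx":-10.8,"ty":-8.3,"tz":0,"jaw":15},{"rx":0,"ry":0,"rz":0,"tx":-8.3,"ty":-10.8,"tz":0,"jaw":15},{"rx":0,"ry":0,"rz":0,"tx":-5.2,"ty":-12.5,"tz":0,"jaw":15},{"rx":0,"ry":0,"rz":0,"tx":-1.8,"ty":-13.5,"tz":0,"jaw":15},{"rx":0,"ry":0,"rz":0,"tx":0,"ty":0,"tz":0,"jaw":15},{"rx":0,"ry":0,"rz":0,"tx":0,"ty":0,"tz":0,"jaw":15}]' 
python3 -c "
from plan import *
st()
R,p=Rt();print(tomag(p)-np.array([0,-.205,0]))"
```

```text
time_s: 27.87
tool_pos: [0.5787, -0.2291, 0.1218]
tool_rot: [179.8, -0.1, 88.0]
force: [-0.2, 4.5, 5.3]
grip_width: 0.0211
t 27.87 q [ 38.5  21.2 -23.7  94.6   9.   65.9  10.6] pos [ 0.5787 -0.2291  0.1218] rot [ 1.798e+02 -1.000e-01  8.800e+01] F [-0.2  4.5  5.3] w 0.0211
[-0.00135646 -0.04985102  0.12183088]
```

```bash
python3 -m pendant '[{"rx":0,"ry":0,"rz":0,"tx":1.8,"ty":-13.5,"tz":0,"jaw":15},{"rx":0,"ry":0,"rz":0,"tx":5.2,"ty":-12.5,"tz":0,"jaw":15},{"rx":0,"ry":0,"rz":0,"tx":8.3,"ty":-10.8,"tz":0,"jaw":15},{"rx":0,"ry":0,"rz":0,"tx":10.8,"ty":-8.3,"tz":0,"jaw":15},{"rx":0,"ry":0,"rz":0,"tx":12.5,"ty":-5.2,"tz":0,"jaw":15},{"rx":0,"ry":0,"rz":0,"tx":13.5,"ty":-1.8,"tz":0,"jaw":15},{"rx":0,"ry":0,"rz":0,"tx":13.5,"ty":1.8,"tz":0,"jaw":15},{"rx":0,"ry":0,"rz":0,"tx":12.5,"ty":5.2,"tz":0,"jaw":15},{"rx":0,"ry":0,"rz":0,"tx":10.8,"ty":8.3,"tz":0,"jaw":15},{"rx":0,"ry":0,"rz":0,"tx":8.3,"ty":10.8,"tz":0,"jaw":15},{"rx":0,"ry":0,"rz":0,"tx":5.2,"ty":12.5,"tz":0,"jaw":15},{"rx":0,"ry":0,"rz":0,"tx":1.8,"ty":13.5,"tz":0,"jaw":15},{"rx":0,"ry":0,"rz":0,"tx":0,"ty":0,"tz":0,"jaw":15}]' 
python3 -c "
from plan import *
st()
R,p=Rt();print(tomag(p)-np.array([0,-.205,0]))
t=Cam('top');s=Cam('scene')
t.crop(185,130,335,230,5,'pics/t14.png'); s.crop(150,100,320,280,4,'pics/s14.png')
"
```

```text
time_s: 28.95
tool_pos: [0.5851, -0.1251, 0.1218]
tool_rot: [179.7, 0.0, 88.1]
force: [1.1, -0.1, 5.7]
grip_width: 0.0217
t 28.95 q [ 32.3  18.7 -27.2  98.2   9.3  65.    0.6] pos [ 0.5851 -0.1251  0.1218] rot [179.7   0.   88.1] F [ 1.1 -0.1  5.7] w 0.0217
[0.00083943 0.05433344 0.12183303]
```

View pics/s14.png

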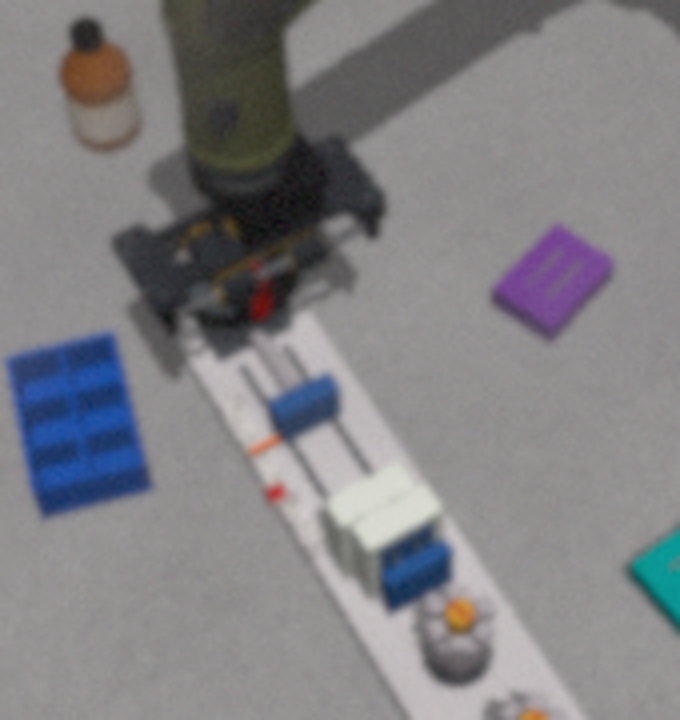

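```bash
python3 -m pendant '[{"rx":0,"ry":0,"rz":0,"tx":-1.8,"ty":13.5,"tz":0,"jaw":15},{"rx":0,"ry":0,"rz":0,"tx":-5.2,"ty":12.5,"tz":0,"jaw":15},{"rx":0,"ry":0,"rz":0,"tx":-8.3,"ty":10.8,"tz":0,"jaw":15},{"rx":0,"ry":0,"rz":0,"tx":-10.8,"ty":8.3,"tz":0,"jaw":15},{"rx":0,"ry":0,"rz":0,"tx":-12.5,"ty":5.2,"tz":0,"jaw":15},{"rx":0,"ry":0,"rz":0,"tx":-13.5,"ty":1.8,"tz":0,"jaw":15},{"rx":0,"ry":0,"rz":0,"tx":-13.5,"ty":-1.8,"tz":0,"jaw":15},{"rx":0,"ry":0,"rz":0,"tx":-12.5,"ty":-5.2,"tz":0,"jaw":15},{"rx":0,"ry":0,"rz":0,"tx":-10.8,"ty":-8.3,"tz":0,"jaw":15},{"rx":0,"ry":0,"rz":0,"tx":-8.3,"ty":-10.8,"tz":0,"jaw":15},{"rx":0,"ry":0,"rz":0,"tx":-5.2,"ty":-12.5,"tz":0,"jaw":15},{"rx":0,"ry":0,"rz":0,"tx":-1.8,"ty":-13.5,"tz":0,"jaw":15},{"rx":0,"ry":0,"rz":0,"tx":1.8,"ty":-13.5,"tz":0,"jaw":15},{"rx":0,"ry":0,"rz":0,"tx":5.2,"ty":-12.5,"tz":0,"jaw":15},{"rx":0,"ry":0,"rz":0,"tx":8.3,"ty":-10.8,"tz":0,"jaw":15},{"rx":0,"ry":0,"rz":0,"tx":10.8,"ty":-8.3,"tz":0,"jaw":15},{"rx":0,"ry":0,"rz":0,"tx":12.5,"ty":-5.2,"tz":0,"jaw":15},{"rx":0,"ry":0,"rz":0,"tx":13.5,"ty":-1.8,"tz":0,"jaw":15},{"rx":0,"ry":0,"rz":0,"tx":0,"ty":0,"tz":0,"jaw":15}]' 
python3 -c "
from plan import *
st()
R,p=Rt();print(tomag(p)-np.array([0,-.205,0]))
"
python3 -m pendant '[{"rx":0,"ry":0,"rz":0,"tx":13.5,"ty":1.8,"tz":0,"jaw":15},{"rx":0,"ry":0,"rz":0,"tx":12.5,"ty":5.2,"tz":0,"jaw":15},{"rx":0,"ry":0,"rz":0,"tx":10.8,"ty":8.3,"tz":0,"jaw":15},{"rx":0,"ry":0,"rz":0,"tx":8.3,"ty":10.8,"tz":0,"jaw":15},{"rx":0,"ry":0,"rz":0,"tx":5.2,"ty":12.5,"tz":0,"jaw":15},{"rx":0,"ry":0,"rz":0,"tx":1.8,"ty":13.5,"tz":0,"jaw":15},{"rx":0,"ry":0,"rz":0,"tx":-1.8,"ty":13.5,"tz":0,"jaw":15},{"rx":0,"ry":0,"rz":0,"tx":-5.2,"ty":12.5,"tz":0,"jaw":15},{"rx":0,"ry":0,"rz":0,"tx":-8.3,"ty":10.8,"tz":0,"jaw":15},{"rx":0,"ry":0,"rz":0,"tx":-10.8,"ty":8.3,"tz":0,"jaw":15},{"rx":0,"ry":0,"rz":0,"tx":-12.5,"ty":5.2,"tz":0,"jaw":15},{"rx":0,"ry":0,"rz":0,"tx":-13.5,"ty":1.8,"tz":0,"jaw":15},{"rx":0,"ry":0,"rz":0,"tx":0,"ty":0,"tz":0,"jaw":15}]' 
python3 -c "
from plan import *
st()
R,p=Rt();print(tomag(p)-np.array([0,-.205,0]))
t=Cam('top');s=Cam('scene')
t.crop(185,130,335,230,5,'pics/t15.png'); s.crop(190,170,270,250,8,'pics/s15.png')
"
```

```text
time_s: 30.63
tool_pos: [0.529, -0.172, 0.1217]
tool_rot: [179.8, -0.1, 88.2]
force: [-0.7, 1.6, 8.0]
grip_width: 0.0216
t 30.63 q [ 39.1  13.8 -26.8 104.    6.8  63.7   8.2] pos [ 0.529  -0.172   0.1217] rot [ 1.798e+02 -1.000e-01  8.820e+01] F [-0.7  1.6  8. ] w 0.0216
[-0.05333919  0.00523736  0.12171912]
time_s: 31.72
tool_pos: [0.6326, -0.1821, 0.1218]
tool_rot: [179.9, 0.1, 87.9]
force: [-1.9, -1.1, 7.7]
grip_width: 0.0211
t 31.72 q [ 33.7  25.7 -26.   89.   12.   67.9   3.3] pos [ 0.6326 -0.1821  0.1218] rot [1.799e+02 1.000e-01 8.790e+01] F [-1.9 -1.1  7.7] w 0.0211
[ 0.05060127 -0.00072858  0.12179913]
```

View pics/t15.png

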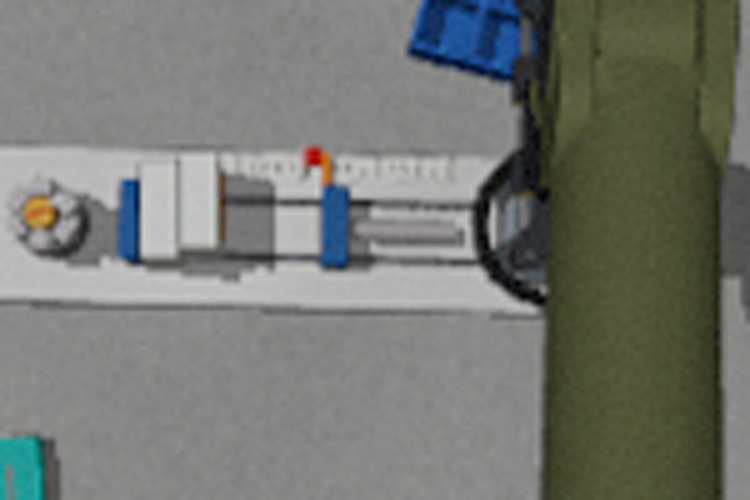

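View pics/s15.png

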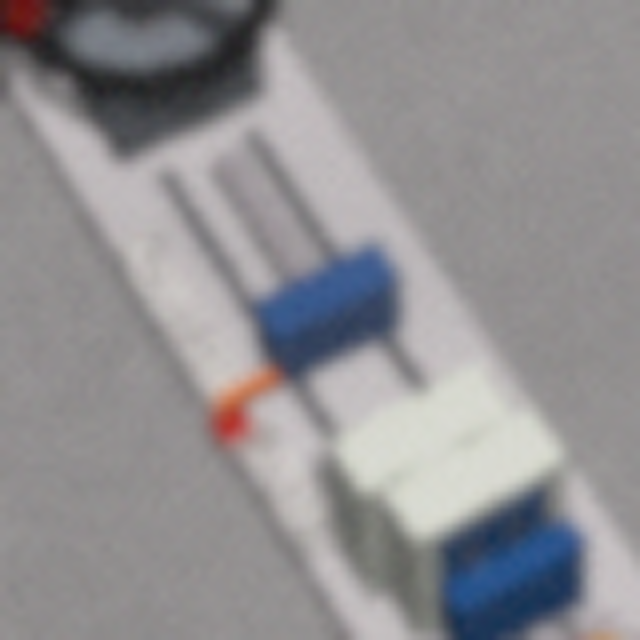

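Run:
```python
from plan import *
F=[Cam('top') for _ in range(6)];t=F[0]
im=np.mean([f.img.astype(float) for f in F],0);np.save('avg15.npy',im)
for r in range(157,168): print(r,[tuple(int(v) for v in im[r,c]) for c in range(243,253)])
for r in (158,161,164): print(r,[ (round(1000*tomag(p)[0],1),round(1000*tomag(p)[1],1)) for p in t.plane([(c,r) for c in (243,248,253)],.025)])
s=Cam('scene');S=np.mean([Cam('scene').img.astype(float) for _ in range(6)],0)
cv2.imwrite('pics/s16.png',cv2.resize(S[200:240,200:250,::-1].astype(np.uint8),None,fx=14,fy=14,interpolation=cv2.INTER_NEAREST))
cv2.imwrite('pics/t16.png',cv2.resize(im[150:180,230:270,::-1].astype(np.uint8),None,fx=18,fy=18,interpolation=cv2.INTER_NEAREST))
```

```text
157 [(134, 135, 133), (134, 135, 133), (133, 133, 132), (135, 136, 134), (133, 136, 134), (135, 137, 135), (136, 137, 135), (135, 135, 134), (137, 136, 135), (136, 136, 135)]
158 [(133, 134, 133), (131, 132, 131), (139, 141, 140), (139, 132, 131), (139, 129, 127), (139, 128, 127), (135, 135, 134), (136, 137, 137), (136, 137, 135), (135, 137, 135)]
159 [(134, 134, 133), (137, 139, 139), (160, 145, 141), (158, 108, 105), (155, 89, 87), (156, 89, 85), (141, 119, 118), (133, 135, 134), (133, 136, 136), (133, 135, 133)]
160 [(153, 152, 151), (156, 159, 158), (177, 138, 134), (173, 71, 66), (168, 20, 15), (168, 17, 10), (167, 90, 74), (169, 121, 104), (149, 137, 135), (131, 133, 132)]
161 [(181, 179, 178), (181, 184, 182), (181, 148, 145), (171, 73, 69), (167, 23, 17), (167, 22, 19), (185, 81, 13), (194, 103, 3), (158, 131, 122), (156, 159, 158)]
162 [(181, 181, 178), (189, 191, 188), (186, 154, 150), (163, 69, 65), (156, 12, 10), (156, 13, 10), (181, 77, 7), (188, 106, 23), (137, 109, 96), (166, 169, 168)]
163 [(166, 166, 163), (182, 182, 180), (179, 161, 158), (137, 97, 94), (158, 134, 1
[... 440 characters left out ...]
87, 186, 185), (178, 176, 176), (175, 173, 173), (186, 185, 184), (189, 188, 187), (189, 190, 191), (180, 139, 122), (163, 97, 58), (115, 99, 100), (155, 158, 162)]
167 [(188, 186, 186), (188, 186, 186), (188, 187, 186), (187, 187, 186), (187, 187, 186), (191, 190, 189), (138, 135, 144), (71, 78, 114), (42, 73, 117), (81, 102, 133)]
158 [(np.float64(59.8), np.float64(-22.7)), (np.float64(60.3), np.float64(-40.5)), (np.float64(60.7), np.float64(-58.3))]
161 [(np.float64(49.1), np.float64(-23.0)), (np.float64(49.5), np.float64(-40.8)), (np.float64(49.9), np.float64(-58.6))]
164 [(np.float64(38.4), np.float64(-23.2)), (np.float64(38.8), np.float64(-41.0)), (np.float64(39.2), np.float64(-58.8))]
```

View pics/s16.png

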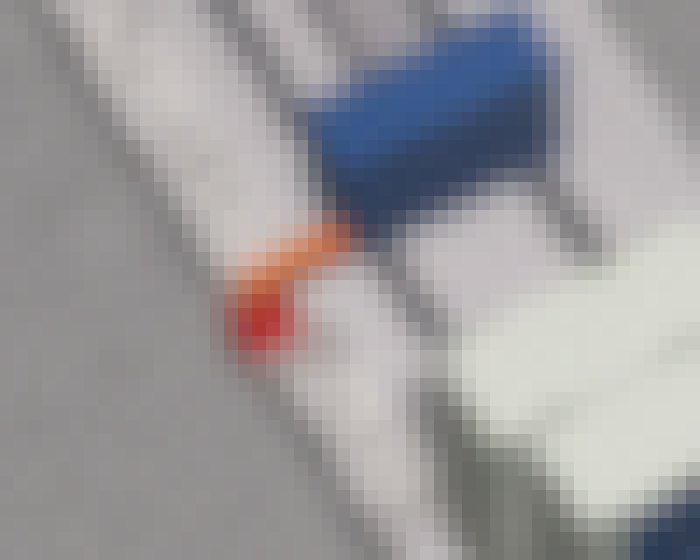

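View pics/t16.png

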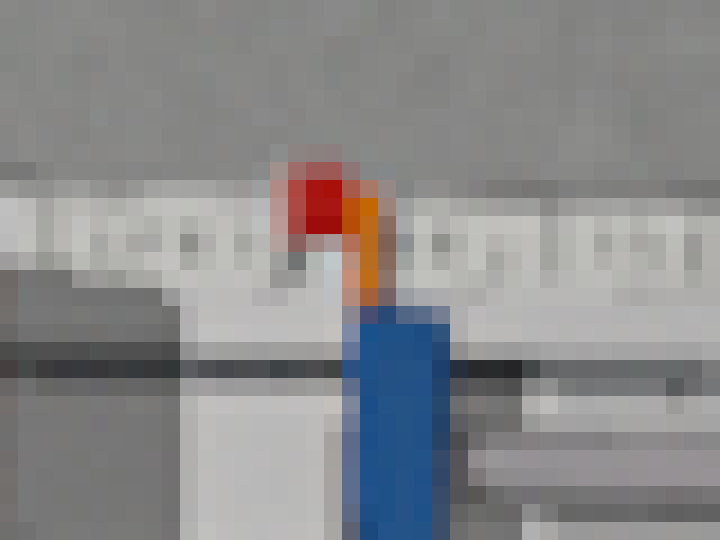

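Run:
```python
import cv2,numpy as np
im=cv2.imread('pics/top0.png')[:,:,::-1].astype(float)
for r in(160,161,162): print(r,[tuple(int(v) for v in im[r,c]) for c in range(243,252)])
av=np.load('avg15.npy')
def prof(I,c0,c1): 
    p=I[163:167,c0:c1].mean(0); return [(int(a[0]),int(a[1]),int(a[2])) for a in p]
print('pointer0',prof(im,260,270));print('pointer2',prof(av,245,254))
# jaw blue block edges, rows 170-180
print('jaw0',[tuple(v.astype(int)) for v in im[170:182,260:274].mean(0)])
print('jaw2',[tuple(v.astype(int)) for v in av[170:182,246:260].mean(0)])
```

```text
160 [(145, 146, 143), (149, 151, 150), (165, 128, 123), (164, 67, 64), (159, 21, 10), (160, 19, 10), (135, 82, 78), (129, 126, 126), (133, 133, 132)]
161 [(172, 171, 170), (172, 175, 173), (174, 144, 137), (163, 67, 66), (156, 13, 9), (160, 16, 7), (133, 76, 72), (150, 152, 148), (162, 164, 161)]
162 [(170, 170, 166), (180, 181, 179), (176, 145, 141), (154, 66, 61), (150, 19, 14), (147, 5, 0), (132, 79, 76), (170, 171, 165), (175, 177, 173)]
pointer0 [(163, 163, 161), (172, 173, 172), (177, 181, 180), (175, 138, 118), (182, 99, 15), (131, 97, 82), (151, 154, 153), (173, 173, 169), (151, 150, 147), (166, 165, 163)]
pointer2 [(166, 162, 159), (147, 138, 136), (177, 172, 170), (185, 183, 184), (184, 134, 113), (179, 105, 36), (129, 105, 95), (159, 162, 162), (184, 184, 182)]
jaw0 [(np.int64(153), np.int64(153), np.int64(153)), (np.int64(153), np.int64(152), np.int64(151)), (np.int64(151), np.int64(150), np.int64(148)), (np.int64(88), np.int64(97), np.int64(118)), (np.int64(27), np.int64(69), np.int64(120)), (np.int64(30), np.int64(75), np.int64(126)), (np.int64(31), np.int64(75), np.int
[... 270 characters left out ...]
98)), (np.int64(116), np.int64(115), np.int64(116))]
jaw2 [(np.int64(163), np.int64(162), np.int64(162)), (np.int64(165), np.int64(165), np.int64(164)), (np.int64(151), np.int64(150), np.int64(149)), (np.int64(88), np.int64(104), np.int64(134)), (np.int64(30), np.int64(79), np.int64(134)), (np.int64(34), np.int64(82), np.int64(135)), (np.int64(36), np.int64(82), np.int64(135)), (np.int64(33), np.int64(82), np.int64(136)), (np.int64(45), np.int64(70), np.int64(104)), (np.int64(85), np.int64(85), np.int64(89)), (np.int64(101), np.int64(99), np.int64(99)), (np.int64(105), np.int64(104), np.int64(105)), (np.int64(104), np.int64(103), np.int64(104)), (np.int64(133), np.int64(132), np.int64(133))]
```

Run:
```python
from plan import *
A=np.mean([Cam('top').img.astype(float) for _ in range(20)],0)
B=np.mean([Cam('scene').img.astype(float) for _ in range(10)],0)
np.save('avT.npy',A);np.save('avS.npy',B)
for r in (157,158,159,160,161,162,163): print(r,[tuple(int(v) for v in A[r,c]) for c in range(240,251)])
s=Cam('scene')
# scene coordinates of mag line x=.045,z=.025
print([ (y,s.proj(frommag(.045,y/1000,.025))[0].round(2)) for y in (-50,-45,-40,-35,-30,-25,-20)])
print([ (x,s.proj(frommag(x/1000,-.03,.025))[0].round(2)) for x in (38,45,52)])
```

```text
157 [(133, 133, 131), (133, 133, 132), (134, 134, 133), (136, 136, 135), (133, 134, 133), (134, 135, 133), (134, 136, 134), (133, 136, 134), (136, 137, 135), (134, 135, 134), (135, 136, 135)]
158 [(134, 135, 133), (135, 134, 132), (134, 134, 132), (134, 135, 133), (131, 133, 132), (138, 141, 139), (140, 134, 133), (139, 129, 127), (139, 129, 127), (135, 135, 134), (136, 138, 137)]
159 [(133, 133, 131), (134, 134, 132), (135, 135, 133), (134, 134, 133), (138, 139, 139), (160, 143, 140), (160, 110, 107), (155, 89, 86), (156, 87, 85), (140, 117, 116), (133, 134, 135)]
160 [(163, 163, 162), (164, 164, 162), (158, 158, 155), (153, 153, 151), (157, 161, 159), (176, 137, 134), (172, 71, 67), (167, 17, 11), (168, 20, 15), (167, 91, 74), (169, 121, 103)]
161 [(191, 190, 188), (189, 189, 187), (183, 184, 180), (181, 181, 178), (181, 185, 182), (182, 149, 145), (171, 72, 67), (167, 22, 18), (166, 21, 19), (185, 80, 10), (198, 105, 1)]
162 [(173, 172, 170), (183, 183, 180), (191, 191, 187), (182, 181, 179), (188, 190, 188), (185, 153, 150), (163, 69, 65), (156, 13, 9), (156, 13, 10), (181, 77, 7), (191, 106, 17)]
163 [(143, 143, 140), (175, 174, 172), (191, 191, 188), (166, 165, 162), (182, 183, 181), (180, 162, 159), (136, 95, 93), (158, 134, 132), (168, 151, 152), (175, 111, 88), (180, 106, 31)]
[(-50, array([219.01, 220.06])), (-45, array([219.77, 221.27])), (-40, array([220.54, 222.49])), (-35, array([221.31, 223.71])), (-30, array([222.08, 224.94])), (-25, array([222.85, 226.18])), (-20, array([223.63, 227.41]))]
[(38, array([224.06, 223.92])), (45, array([222.08, 224.94])), (52, array([220.1 , 225.97]))]
```

```bash
python3 -m pendant '[{"rx":0,"ry":0,"rz":0,"tx":-13.5,"ty":-1.8,"tz":0,"jaw":15},{"rx":0,"ry":0,"rz":0,"tx":-12.5,"ty":-5.2,"tz":0,"jaw":15},{"rx":0,"ry":0,"rz":0,"tx":-10.8,"ty":-8.3,"tz":0,"jaw":15},{"rx":0,"ry":0,"rz":0,"tx":-8.3,"ty":-10.8,"tz":0,"jaw":15},{"rx":0,"ry":0,"rz":0,"tx":-5.2,"ty":-12.5,"tz":0,"jaw":15},{"rx":0,"ry":0,"rz":0,"tx":-1.8,"ty":-13.5,"tz":0,"jaw":15},{"rx":0,"ry":0,"rz":0,"tx":1.8,"ty":-13.5,"tz":0,"jaw":15},{"rx":0,"ry":0,"rz":0,"tx":5.2,"ty":-12.5,"tz":0,"jaw":15},{"rx":0,"ry":0,"rz":0,"tx":8.3,"ty":-10.8,"tz":0,"jaw":15},{"rx":0,"ry":0,"rz":0,"tx":10.8,"ty":-8.3,"tz":0,"jaw":15},{"rx":0,"ry":0,"rz":0,"tx":12.5,"ty":-5.2,"tz":0,"jaw":15},{"rx":0,"ry":0,"rz":0,"tx":13.5,"ty":-1.8,"tz":0,"jaw":15},{"rx":0,"ry":0,"rz":0,"tx":13.5,"ty":1.8,"tz":0,"jaw":15},{"rx":0,"ry":0,"rz":0,"tx":0,"ty":0,"tz":0,"jaw":15},{"rx":0,"ry":0,"rz":0,"tx":0,"ty":0,"tz":0,"jaw":15}]'
python3 - <<'E'
from plan import *
st()
R,p=Rt();print(tomag(p)-np.array([0,-.205,0]))
A=np.mean([Cam('top').img.astype(float) for _ in range(8)],0);B=np.mean([Cam('scene').img.astype(float) for _ in range(8)],0)
np.save('avT2.npy',A)
for r in (158,159,160,161,162,164,165): print(r,[tuple(int(v) for v in A[r,c]) for c in range(242,250)])
cv2.imwrite('pics/s17.png',cv2.resize(B[200:240,200:250,::-1].astype(np.uint8),None,fx=14,fy=14,interpolation=cv2.INTER_NEAREST))
cv2.imwrite('pics/t17.png',cv2.resize(A[145:185,190:270,::-1].astype(np.uint8),None,fx=9,fy=9,interpolation=cv2.INTER_NEAREST))
E
```

```text
time_s: 35.27
tool_pos: [0.5316, -0.1601, 0.1217]
tool_rot: [179.8, -0.0, 88.2]
force: [-1.6, 0.7, 9.6]
grip_width: 0.0214
t 35.27 q [ 39.1  13.8 -28.2 104.1   7.2  63.7   6.6] pos [ 0.5316 -0.1601  0.1217] rot [179.8  -0.   88.2] F [-1.6  0.7  9.6] w 0.0214
[-0.05123     0.01717952  0.12174649]
158 [(132, 131, 130), (133, 133, 133), (131, 133, 132), (134, 138, 136), (137, 130, 130), (136, 127, 125), (136, 127, 126), (135, 135, 133)]
159 [(132, 132, 131), (131, 132, 131), (135, 137, 136), (158, 141, 140), (157, 106, 105), (154, 86, 85), (154, 84, 83), (140, 113, 112)]
160 [(155, 155, 154), (151, 151, 150), (155, 158, 157), (179, 143, 129), (182, 98, 59), (170, 43, 10), (168, 17, 12), (142, 83, 81)]
161 [(182, 182, 179), (179, 179, 177), (178, 182, 181), (189, 157, 131), (195, 123, 46), (175, 63, 10), (167, 18, 14), (136, 75, 73)]
162 [(189, 189, 186), (179, 178, 176), (186, 188, 189), (191, 156, 132), (194, 119, 31), (160, 60, 7), (152, 10, 8), (137, 81, 79)]
164 [(189, 189, 186), (175, 175, 172), (183, 186, 186), (184, 148, 127), (193, 109, 18), (147, 117, 105), (176, 183, 182), (178, 180, 177)]
165 [(186, 187, 184), (188, 189, 186), (182, 184, 184), (180, 141, 116), (195, 109, 14), (149, 115, 101), (161, 163, 160), (188, 188, 184)]
```

View pics/t17.png

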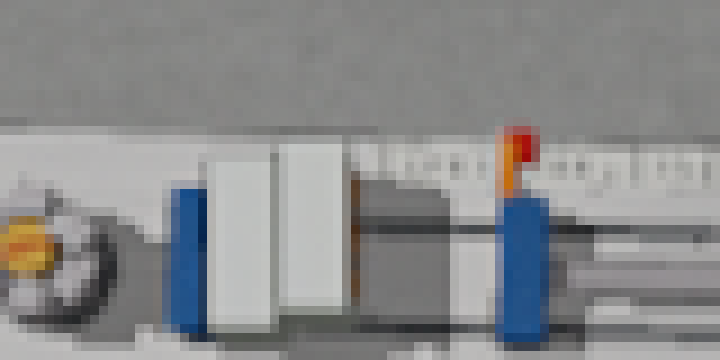

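View pics/s17.png

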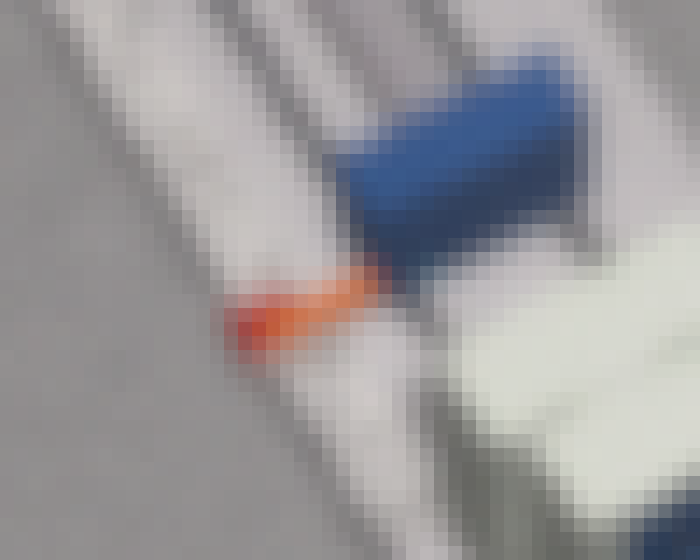

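```bash
python3 -m pendant '[{"rx":0,"ry":0,"rz":0,"tx":4,"ty":1.2,"tz":0,"jaw":15},{"rx":0,"ry":0,"rz":0,"tx":3.7,"ty":1.5,"tz":0,"jaw":15},{"rx":0,"ry":0,"rz":0,"tx":0,"ty":0,"tz":0,"jaw":15},{"rx":0,"ry":0,"rz":0,"tx":0,"ty":0,"tz":0,"jaw":15}]'
python3 - <<'E'
from plan import *
st()
R,p=Rt();print(tomag(p)-np.array([0,-.205,0]))
A=np.mean([Cam('top').img.astype(float) for _ in range(8)],0)
for r in (158,159,160,161,162,164,165): print(r,[tuple(int(v) for v in A[r,c]) for c in range(242,250)])
E
```

```text
time_s: 36.4
tool_pos: [0.5343, -0.1537, 0.1217]
tool_rot: [179.8, -0.0, 88.1]
force: [-1.3, 0.9, 9.6]
grip_width: 0.0214
t 36.4 q [ 38.5  14.  -28.4 104.    7.3  63.7   5.7] pos [ 0.5343 -0.1537  0.1217] rot [179.8  -0.   88.1] F [-1.3  0.9  9.6] w 0.0214
[-0.04879733  0.02365651  0.12172151]
158 [(133, 133, 131), (132, 133, 131), (130, 131, 130), (136, 139, 138), (138, 131, 132), (136, 127, 125), (136, 126, 125), (133, 132, 130)]
159 [(132, 133, 130), (131, 132, 130), (136, 138, 138), (158, 141, 139), (157, 106, 106), (153, 86, 86), (153, 85, 82), (142, 117, 115)]
160 [(154, 155, 152), (151, 151, 149), (154, 158, 158), (179, 138, 124), (183, 95, 55), (170, 41, 6), (167, 15, 11), (142, 83, 81)]
161 [(182, 182, 179), (179, 178, 176), (179, 181, 182), (189, 152, 125), (194, 119, 31), (176, 67, 14), (166, 16, 11), (136, 75, 73)]
162 [(189, 188, 185), (179, 179, 177), (185, 188, 188), (191, 157, 132), (189, 111, 33), (158, 56, 9), (153, 10, 7), (137, 81, 79)]
164 [(190, 189, 185), (176, 177, 173), (182, 186, 185), (193, 151, 125), (183, 111, 34), (138, 117, 107), (178, 184, 182), (179, 181, 178)]
165 [(187, 188, 186), (188, 188, 187), (181, 184, 184), (192, 137, 110), (186, 107, 22), (140, 115, 103), (161, 163, 160), (187, 188, 184)]
```

```bash
python3 -m pendant '[{"rx":0,"ry":0,"rz":0,"tx":5.2,"ty":2.6,"tz":0,"jaw":15},{"rx":0,"ry":0,"rz":0,"tx":4.7,"ty":3.2,"tz":0,"jaw":15},{"rx":0,"ry":0,"rz":0,"tx":4.2,"ty":3.5,"tz":0,"jaw":15},{"rx":0,"ry":0,"rz":0,"tx":0,"ty":0,"tz":0,"jaw":15},{"rx":0,"ry":0,"rz":0,"tx":0,"ty":0,"tz":0,"jaw":15}]'
python3 - <<'E'
from plan import *
st()
R,p=Rt();print(tomag(p)-np.array([0,-.205,0]))
A=np.mean([Cam('top').img.astype(float) for _ in range(8)],0);B=np.mean([Cam('scene').img.astype(float) for _ in range(8)],0)
for r in (158,159,160,161,162,164,165): print(r,[tuple(int(v) for v in A[r,c]) for c in range(242,250)])
cv2.imwrite('pics/s18.png',cv2.resize(B[200:240,200:250,::-1].astype(np.uint8),None,fx=14,fy=14,interpolation=cv2.INTER_NEAREST))
cv2.imwrite('pics/t18.png',cv2.resize(A[150:180,230:270,::-1].astype(np.uint8),None,fx=18,fy=18,interpolation=cv2.INTER_NEAREST))
E
```

```text
time_s: 37.22
tool_pos: [0.5446, -0.1395, 0.1218]
tool_rot: [179.8, -0.0, 88.1]
force: [0.4, 2.1, 8.0]
grip_width: 0.0214
t 37.22 q [ 37.1  14.8 -28.9 103.1   7.8  63.9   3.7] pos [ 0.5446 -0.1395  0.1218] rot [179.8  -0.   88.1] F [0.4 2.1 8. ] w 0.0214
[-0.03901004  0.0382554   0.12175804]
158 [(132, 132, 131), (132, 133, 132), (130, 133, 132), (136, 138, 138), (138, 131, 130), (136, 128, 126), (137, 127, 126), (135, 134, 132)]
159 [(134, 134, 132), (133, 133, 132), (135, 138, 138), (159, 142, 141), (158, 108, 107), (154, 87, 86), (154, 85, 82), (141, 116, 114)]
160 [(155, 156, 153), (151, 152, 151), (155, 150, 146), (181, 130, 112), (170, 76, 49), (165, 25, 11), (168, 19, 11), (141, 81, 79)]
161 [(182, 182, 179), (179, 180, 179), (180, 170, 159), (192, 129, 84), (166, 80, 4), (162, 40, 18), (168, 18, 13), (136, 76, 73)]
162 [(190, 190, 186), (179, 180, 179), (186, 176, 165), (193, 135, 95), (167, 80, 8), (155, 33, 11), (156, 13, 5), (138, 83, 79)]
164 [(189, 190, 186), (175, 177, 175), (184, 174, 163), (194, 132, 90), (172, 112, 57), (129, 119, 111), (178, 184, 182), (178, 180, 178)]
165 [(188, 188, 186), (188, 189, 189), (183, 173, 162), (192, 127, 79), (176, 113, 54), (132, 117, 107), (178, 180, 177), (191, 191, 187)]
```

View pics/t18.png

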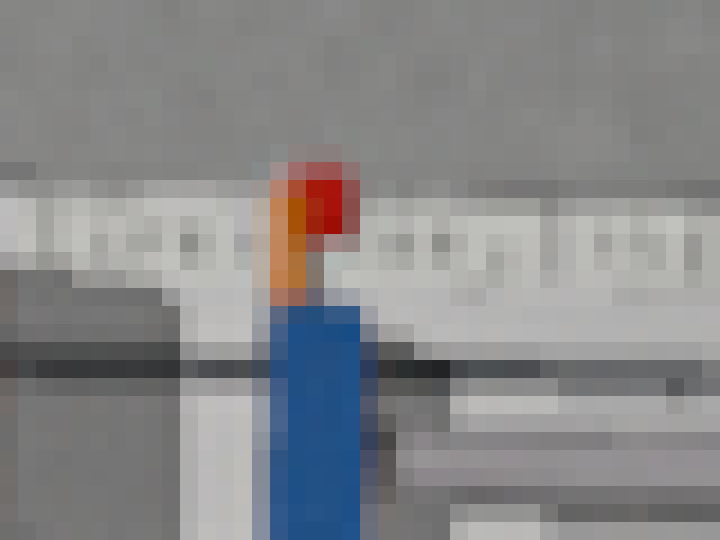

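View pics/s18.png

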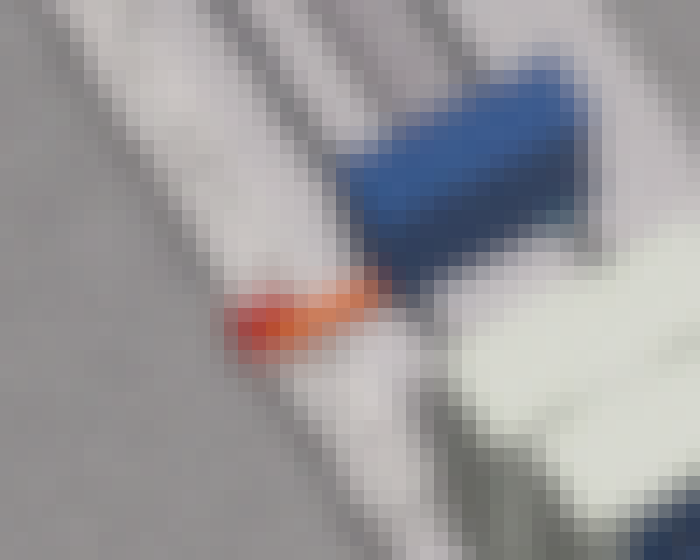

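```bash
python3 -m pendant '[{"rx":0,"ry":0,"rz":0,"tx":0,"ty":0,"tz":0,"jaw":50},{"rx":0,"ry":0,"rz":0,"tx":0,"ty":0,"tz":0,"jaw":50},{"rx":0,"ry":0,"rz":0,"tx":0,"ty":0,"tz":0,"jaw":50},{"rx":0,"ry":0,"rz":0,"tx":0,"ty":0,"tz":0,"jaw":50},{"rx":0,"ry":0,"rz":0,"tx":0,"ty":0,"tz":-10,"jaw":50},{"rx":0,"ry":0,"rz":0,"tx":0,"ty":0,"tz":-25,"jaw":50},{"rx":0,"ry":0,"rz":0,"tx":0,"ty":0,"tz":-35,"jaw":50},{"rx":0,"ry":0,"rz":0,"tx":0,"ty":0,"tz":-35,"jaw":60},{"rx":0,"ry":0,"rz":0,"tx":0,"ty":0,"tz":-35,"jaw":70},{"rx":0,"ry":0,"rz":0,"tx":0,"ty":0,"tz":-20,"jaw":75},{"rx":0,"ry":0,"rz":0,"tx":0,"ty":0,"tz":0,"jaw":75}]'
python3 - <<'E'
from plan import *
st()
A=np.mean([Cam('top').img.astype(float) for _ in range(12)],0);B=np.mean([Cam('scene').img.astype(float) for _ in range(12)],0)
np.save('nT.npy',A);np.save('nS.npy',B)
cv2.imwrite('pics/t19.png',cv2.resize(A[155:190,150:210,::-1].astype(np.uint8),None,fx=13,fy=13,interpolation=cv2.INTER_NEAREST))
cv2.imwrite('pics/s19.png',cv2.resize(B[240:305,250:305,::-1].astype(np.uint8),None,fx=9,fy=9,interpolation=cv2.INTER_NEAREST))
E
```

```text
time_s: 38.93
tool_pos: [0.5459, -0.1407, 0.2874]
tool_rot: [179.3, 0.2, 88.1]
force: [0.9, 0.2, -0.3]
grip_width: 0.0687
t 38.93 q [ 38.4   7.9 -29.4  91.    4.   81.4   6.7] pos [ 0.5459 -0.1407  0.2874] rot [179.3   0.2  88.1] F [ 0.9  0.2 -0.3] w 0.0687
```

View pics/t19.png

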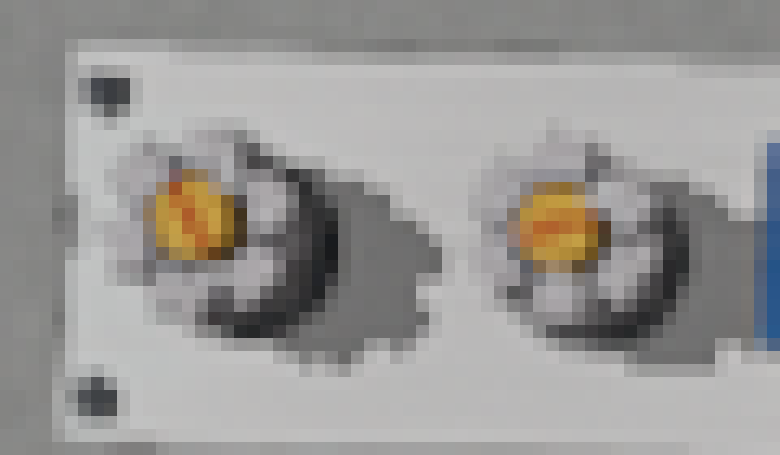

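View pics/s19.png

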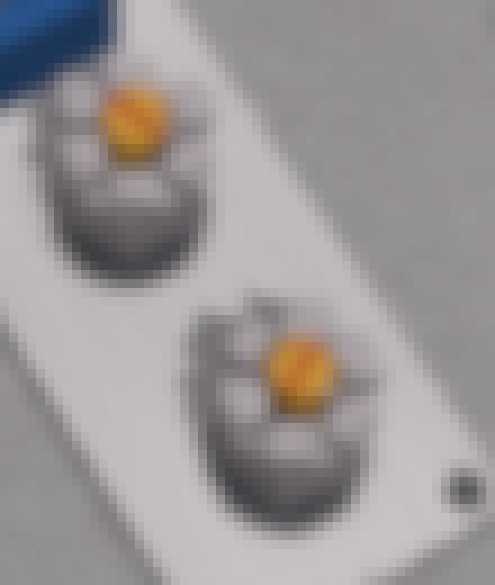

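```bash
cat > nut.py <<'E'
from plan import *
from scipy.ndimage import map_coordinates
def ana(cam,I,ctr,verbose=True):
    # sample a fine grid on plane z=.099 about centre
    n=61;g=np.linspace(-.015,.015,n);X,Y=np.meshgrid(g,g)
    P=np.c_[ctr[0]+X.ravel(),ctr[1]+Y.ravel(),np.full(n*n,.099)]
    uv=cam.proj(P)
    C=np.stack([map_coordinates(I[:,:,k],[uv[:,1],uv[:,0]],order=3) for k in range(3)],-1).reshape(n,n,3)
    return X,Y,C
def line(cam,I,c0):
    c=np.array(c0)
    for it in range(3):
        X,Y,C=ana(cam,I,c)
        sat=(C[...,0]-C[...,2])/np.maximum(C[...,0],1)
        m=(sat>.4); d=np.array([X[m].mean(),Y[m].mean()]);c=c+d
    X,Y,C=ana(cam,I,c);rat=C[...,1]/C[...,0];rr=np.hypot(X,Y)
    m=rr<.0085
    b=np.percentile(rat[m],85);w=np.clip(b-rat,0,None)*m
    # remove the mean radial profile bias by angular 2nd harmonic
    ph=np.arctan2(Y,X);wr=w*rr
    z2=(wr*np.exp(2j*ph)).sum()/wr.sum()
    # line moment about centroid
    mx,my=(w*X).sum()/w.sum(),(w*Y).sum()/w.sum()
    cov=np.array([[ (w*(X-mx)**2).sum(),(w*(X-mx)*(Y-my)).sum()],[0,(w*(Y-my)**2).sum()]]);cov[1,0]=cov[0,1]
    ev,V=np.linalg.eigh(cov)
    return c,np.degrees(np.angle(z2))/2%180,abs(z2),np.degrees(np.arctan2(V[1,1],V[0,1]))%180,ev[1]/ev[0]
def slots(cam,I,c,z=.0885,rs=(.014,.016,.018,.020)):
    out=[]
    for r in rs:
        ph=np.radians(np.arange(0,360,2));P=np.c_[c[0]+r*np.cos(ph),c[1]+r*np.sin(ph),np.full(len(ph),z)]
        uv=cam.proj(P);v=map_coordinates(I.mean(-1),[uv[:,1],uv[:,0]],order=1)
        v=v-np.convolve(np.r_[v,v,v],np.ones(31)/31,'same')[len(v):2*len(v)]
        z6=(-v*np.exp(6j*ph)).sum()/len(v);out.append((r,round(np.degrees(np.angle(z6))/6%60,1),round(abs(z6),1)))
    return out
E
python3 - <<'E'
from nut import *
t=Cam('top');s=Cam('scene');T=np.load('nT.npy');S=np.load('nS.npy')
for n,ct in(('a',(.5942,.1705)),('b',(.5976,.2651))):
    for nm,c,I,off in(('top',t,T,0),('scene',s,S,.003)):
        r=line(c,I,(ct[0]+off,ct[1]));print(n,nm,np.round(r[0],4),[round(float(x),2) for x in r[1:]],slots(c,I,r[0]))
E
```

```text
a top [0.5937 0.1704] [99.81, 0.55, 100.66, 4.5] [(0.014, np.float64(24.6), np.float64(4.2)), (0.016, np.float64(25.8), np.float64(7.6)), (0.018, np.float64(25.6), np.float64(9.7)), (0.02, np.float64(25.9), np.float64(9.7))]
a scene [0.597  0.1708] [95.5, 0.22, 104.57, 2.82] [(0.014, np.float64(22.4), np.float64(1.7)), (0.016, np.float64(23.8), np.float64(2.5)), (0.018, np.float64(24.9), np.float64(3.0)), (0.02, np.float64(25.6), np.float64(2.3))]
b top [0.5974 0.2645] [28.72, 0.52, 29.26, 4.11] [(0.014, np.float64(14.3), np.float64(4.3)), (0.016, np.float64(14.3), np.float64(7.0)), (0.018, np.float64(15.8), np.float64(10.5)), (0.02, np.float64(16.7), np.float64(11.0))]
b scene [0.601 0.265] [31.38, 0.46, 31.14, 3.56] [(0.014, np.float64(17.9), np.float64(2.5)), (0.016, np.float64(17.8), np.float64(3.7)), (0.018, np.float64(17.3), np.float64(4.4)), (0.02, np.float64(16.5), np.float64(4.2))]
```

Run:
```python
from nut import *
t=Cam('top');s=Cam('scene');T=np.load('nT.npy');S=np.load('nS.npy')
for n,ct in(('a',(.5938,.1704)),('b',(.5974,.2648))):
  for nm,c,I,off in(('top',t,T,0),('scene',s,S,.0033)):
    res=[]
    for dx in(-.001,0,.001):
      for dy in (-.001,0,.001):
        X,Y,C=ana(c,I,(ct[0]+off+dx,ct[1]+dy));rat=C[...,1]/C[...,0];rr=np.hypot(X,Y)
        for R in(.006,.0075,.009):
          for pc in(60,80):
            m=rr<R;b=np.percentile(rat[m],pc);w=np.clip(b-rat,0,None)*m
            w=w**1
            mx,my=(w*X).sum()/w.sum(),(w*Y).sum()/w.sum()
            cov=np.cov(np.c_[X[m],Y[m]].T,aweights=w[m]);ev,V=np.linalg.eigh(cov);res.append(np.degrees(np.arctan2(V[1,1],V[0,1]))%180)
    print(n,nm,np.percentile(res,[10,50,90]).round(1))
```

```text
a top [ 97.9 102.  104.6]
a scene [103.6 105.5 107.3]
b top [25.9 27.5 30. ]
b scene [28.9 29.6 31.2]
```

Run:
```python
from plan import *
st()
go(tilted(115.3,0),frommag(0,.145,.180))
```

```text
t 40.33 q [ 38.4   8.2 -29.4  91.4   4.   81.3   6.7] pos [ 0.5435 -0.1405  0.281 ] rot [179.8  -0.   88.1] F [-0.2  0.3 -0.7] w 0.0748
turn [  0.2   0.  -27.2] n>= 3.8372426895645257 | shift in present axes mm [312.5  41.7 106.2] | in new axes [258.6 180.4 106. ] dist 0.333 world [  52.6  310.9 -106. ]
```

```bash
python3 -m pendant '[{"rx":0,"ry":0,"rz":0,"tx":20,"ty":2,"tz":0,"jaw":75},{"rx":0,"ry":0,"rz":0,"tx":35,"ty":5,"tz":0,"jaw":75},{"rx":0,"ry":0,"rz":0,"tx":35,"ty":5,"tz":0,"jaw":75},{"rx":0,"ry":0,"rz":0,"tx":35,"ty":5,"tz":0,"jaw":75},{"rx":0,"ry":0,"rz":0,"tx":35,"ty":5,"tz":0,"jaw":75},{"rx":0,"ry":0,"rz":0,"tx":35,"ty":5,"tz":0,"jaw":75},{"rx":0,"ry":0,"rz":0,"tx":35,"ty":5,"tz":0,"jaw":75},{"rx":0,"ry":0,"rz":0,"tx":35,"ty":5,"tz":0,"jaw":75},{"rx":0,"ry":0,"rz":0,"tx":35,"ty":5,"tz":0,"jaw":75},{"rx":0,"ry":0,"rz":0,"tx":12,"ty":0,"tz":0,"jaw":75},{"rx":0,"ry":0,"rz":-7,"tx":0,"ty":0,"tz":0,"jaw":75},{"rx":0,"ry":0,"rz":-7,"tx":0,"ty":0,"tz":0,"jaw":75},{"rx":0,"ry":0,"rz":-7,"tx":0,"ty":0,"tz":0,"jaw":75},{"rx":0,"ry":0,"rz":-6,"tx":0,"ty":0,"tz":0,"jaw":75},{"rx":0,"ry":0,"rz":0,"tx":0,"ty":0,"tz":35,"jaw":75},{"rx":0,"ry":0,"rz":0,"tx":0,"ty":0,"tz":35,"jaw":75},{"rx":0,"ry":0,"rz":0,"tx":0,"ty":0,"tz":30,"jaw":75},{"rx":0,"ry":0,"rz":0,"tx":0,"ty":0,"tz":0,"jaw":75},{"rx":0,"ry":0,"rz":0,"tx":0,"ty":0,"tz":0,"jaw":75}]'
python3 - <<'E'
from plan import *
st()
go(tilted(115.3,0),frommag(0,.145,.062))
s=Cam('scene');s.crop(200,190,330,300,6,'pics/s20.png')
E
```

```text
time_s: 41.92
tool_pos: [0.5956, 0.169, 0.1801]
tool_rot: [-180.0, 0.0, 115.0]
force: [0.7, 0.2, 0.3]
grip_width: 0.0747
t 41.92 q [ 16.1  21.9 -43.3  90.8  15.5  73.5  -4.5] pos [0.5956 0.169  0.1801] rot [-180.    0.  115.] F [0.7 0.2 0.3] w 0.0747
turn [-0.   0.  -0.3] n>= 0.03859912574771705 | shift in present axes mm [  1.2   1.1 123.1] | in new axes [  1.1   1.1 123.1] dist 0.123 world [   0.5    1.4 -123.1]
```

View pics/s20.png

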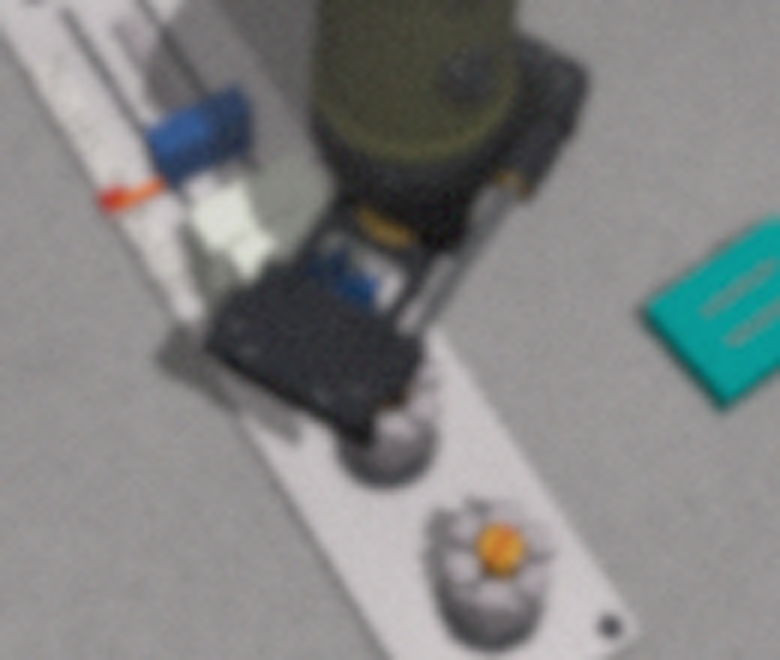

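```bash
python3 -m pendant '[{"rx":0,"ry":0,"rz":-0.3,"tx":1,"ty":1,"tz":0,"jaw":75},{"rx":0,"ry":0,"rz":0,"tx":0,"ty":0,"tz":30,"jaw":75},{"rx":0,"ry":0,"rz":0,"tx":0,"ty":0,"tz":30,"jaw":75},{"rx":0,"ry":0,"rz":0,"tx":0,"ty":0,"tz":25,"jaw":75},{"rx":0,"ry":0,"rz":0,"tx":0,"ty":0,"tz":20,"jaw":75},{"rx":0,"ry":0,"rz":0,"tx":0,"ty":0,"tz":12,"jaw":75},{"rx":0,"ry":0,"rz":0,"tx":0,"ty":0,"tz":5,"jaw":75},{"rx":0,"ry":0,"rz":0,"tx":0,"ty":0,"tz":0,"jaw":75},{"rx":0,"ry":0,"rz":0,"tx":0,"ty":0,"tz":0,"jaw":75}]'
python3 -m pendant '[{"rx":0,"ry":0,"rz":0,"tx":0,"ty":0,"tz":0,"jaw":40},{"rx":0,"ry":0,"rz":0,"tx":0,"ty":0,"tz":0,"jaw":40},{"rx":0,"ry":0,"rz":0,"tx":0,"ty":0,"tz":0,"jaw":40},{"rx":0,"ry":0,"rz":0,"tx":0,"ty":0,"tz":0,"jaw":40},{"rx":0,"ry":0,"rz":0,"tx":0,"ty":0,"tz":0,"jaw":40},{"rx":0,"ry":0,"rz":0,"tx":0,"ty":0,"tz":0,"jaw":40},{"rx":0,"ry":0,"rz":0,"tx":0,"ty":0,"tz":0,"jaw":40}]' 50
python3 -c "
from plan import *
st();print(env.get_obs()['wrist_torque'])"
```

```text
time_s: 42.72
tool_pos: [0.5986, 0.1718, 0.061]
tool_rot: [179.7, 0.1, 115.4]
force: [0.1, 0.0, -0.3]
grip_width: 0.0751
time_s: 43.3
tool_pos: [0.5947, 0.1699, 0.0593]
tool_rot: [-179.8, 0.1, 115.3]
force: [-7.4, -2.8, 8.0]
grip_width: 0.0473
t 43.3 q [ 13.7  28.6 -40.6  97.4  20.8  62.   -8.1] pos [0.5947 0.1699 0.0593] rot [-1.798e+02  1.000e-01  1.153e+02] F [-7.4 -2.8  8. ] w 0.0473
[-0.83100773  1.67841835 -0.07295992]
```

```bash
python3 -m pendant '[{"rx":0,"ry":0,"rz":0,"tx":0,"ty":-3,"tz":0,"jaw":40},{"rx":0,"ry":0,"rz":0,"tx":0,"ty":0,"tz":0,"jaw":40},{"rx":0,"ry":0,"rz":0,"tx":0,"ty":0,"tz":0,"jaw":40},{"rx":0,"ry":0,"rz":0,"tx":0,"ty":0,"tz":0,"jaw":40}]' 60
python3 -c "
from plan import *
st();print(env.get_obs()['wrist_torque'])"
```

```text
time_s: 43.63
tool_pos: [0.5947, 0.1699, 0.0594]
tool_rot: [179.8, 0.1, 115.3]
force: [1.4, 0.1, 1.4]
grip_width: 0.0468
t 43.63 q [ 13.9  28.4 -40.7  97.7  20.7  61.5  -8. ] pos [0.5947 0.1699 0.0594] rot [1.798e+02 1.000e-01 1.153e+02] F [1.4 0.1 1.4] w 0.0468
[-0.24149941  0.41611505 -0.00135931]
```

```bash
python3 -m pendant '[{"rx":0,"ry":0,"rz":4,"tx":0,"ty":0,"tz":0,"jaw":40},{"rx":0,"ry":0,"rz":6,"tx":0,"ty":0,"tz":0,"jaw":40},{"rx":0,"ry":0,"rz":6,"tx":0,"ty":0,"tz":0,"jaw":40},{"rx":0,"ry":0,"rz":6,"tx":0,"ty":0,"tz":0,"jaw":40},{"rx":0,"ry":0,"rz":6,"tx":0,"ty":0,"tz":0,"jaw":40},{"rx":0,"ry":0,"rz":6,"tx":0,"ty":0,"tz":0,"jaw":40},{"rx":0,"ry":0,"rz":6,"tx":0,"ty":0,"tz":0,"jaw":40},{"rx":0,"ry":0,"rz":2.5,"tx":0,"ty":0,"tz":0,"jaw":40},{"rx":0,"ry":0,"rz":0,"tx":0,"ty":0,"tz":0,"jaw":40},{"rx":0,"ry":0,"rz":0,"tx":0,"ty":0,"tz":0,"jaw":40},{"rx":0,"ry":0,"rz":0,"tx":0,"ty":0,"tz":0,"jaw":40}]'
python3 -c "
from plan import *
st();print(env.get_obs()['wrist_torque'])"
```

```text
time_s: 44.55
tool_pos: [0.5961, 0.17, 0.0594]
tool_rot: [179.7, -0.2, 72.9]
force: [5.2, 0.4, -0.8]
grip_width: 0.0471
t 44.55 q [  7.8  26.3 -32.6  97.9  16.   60.2 -47.1] pos [0.5961 0.17   0.0594] rot [179.7  -0.2  72.9] F [ 5.2  0.4 -0.8] w 0.0471
[ 0.13482834 -0.40603909 -0.07301015]
```

```bash
python3 -m pendant '[{"rx":0,"ry":0,"rz":0,"tx":0,"ty":0,"tz":0,"jaw":75},{"rx":0,"ry":0,"rz":0,"tx":0,"ty":0,"tz":0,"jaw":75},{"rx":0,"ry":0,"rz":0,"tx":0,"ty":0,"tz":0,"jaw":75},{"rx":0,"ry":0,"rz":0,"tx":0,"ty":0,"tz":0,"jaw":75},{"rx":0,"ry":0,"rz":0,"tx":0,"ty":0,"tz":-10,"jaw":75},{"rx":0,"ry":0,"rz":0,"tx":0,"ty":0,"tz":-30,"jaw":75},{"rx":0,"ry":0,"rz":0,"tx":0,"ty":0,"tz":-35,"jaw":75},{"rx":0,"ry":0,"rz":0,"tx":0,"ty":0,"tz":-35,"jaw":75},{"rx":0,"ry":0,"rz":-7,"tx":0,"ty":0,"tz":0,"jaw":75},{"rx":0,"ry":0,"rz":-7,"tx":0,"ty":0,"tz":0,"jaw":75},{"rx":0,"ry":0,"rz":-7,"tx":0,"ty":0,"tz":0,"jaw":75},{"rx":0,"ry":0,"rz":-7,"tx":0,"ty":0,"tz":0,"jaw":75},{"rx":0,"ry":0,"rz":-5,"tx":0,"ty":0,"tz":0,"jaw":75},{"rx":0,"ry":0,"rz":0,"tx":0,"ty":0,"tz":0,"jaw":75}]'
python3 - <<'E'
from plan import *
st()
go(tilted(106,0),frommag(0,.240,.180)+[-.001,0,0])
E
```

```text
time_s: 45.72
tool_pos: [0.5941, 0.1701, 0.1699]
tool_rot: [179.8, 0.1, 106.0]
force: [0.1, -0.6, -0.1]
grip_width: 0.0751
t 45.72 q [ 13.6  21.2 -39.8  92.   14.2  71.8 -12.7] pos [0.5941 0.1701 0.1699] rot [1.798e+02 1.000e-01 1.060e+02] F [ 0.1 -0.6 -0.1] w 0.0751
turn [0.2 0.1 0. ] n>= 0.02908817453678462 | shift in present axes mm [90.2 31.  -5.1] | in new axes [90.2 30.9 -5.1] dist 0.095 world [ 4.9 95.2  5.1]
```

```bash
python3 -m pendant '[{"rx":0.2,"ry":0,"rz":0,"tx":30,"ty":10,"tz":0,"jaw":75},{"rx":0,"ry":0,"rz":0,"tx":30,"ty":11,"tz":0,"jaw":75},{"rx":0,"ry":0,"rz":0,"tx":30,"ty":10,"tz":0,"jaw":75},{"rx":0,"ry":0,"rz":0,"tx":0,"ty":0,"tz":0,"jaw":75},{"rx":0,"ry":0,"rz":0,"tx":0,"ty":0,"tz":0,"jaw":75}]'
python3 - <<'E'
from plan import *
st()
go(tilted(106,0),frommag(0,.240,.062)+[-.001,0,0])
E
```

```text
time_s: 46.13
tool_pos: [0.5982, 0.2682, 0.1696]
tool_rot: [-180.0, -0.0, 106.0]
force: [0.3, -0.3, 0.5]
grip_width: 0.0754
t 46.13 q [  3.9  26.3 -40.4  86.1  17.4  74.  -22.4] pos [0.5982 0.2682 0.1696] rot [-180.   -0.  106.] F [ 0.3 -0.3  0.5] w 0.0754
turn [-0. -0.  0.] n>= 0.006078600335681575 | shift in present axes mm [ -3.1  -0.  112.6] | in new axes [-3.000e+00 -1.000e-01  1.126e+02] dist 0.113 world [   0.8   -2.9 -112.6]
```

```bash
python3 -m pendant '[{"rx":0,"ry":0,"rz":0,"tx":-3,"ty":0,"tz":15,"jaw":75},{"rx":0,"ry":0,"rz":0,"tx":0,"ty":0,"tz":30,"jaw":75},{"rx":0,"ry":0,"rz":0,"tx":0,"ty":0,"tz":30,"jaw":75},{"rx":0,"ry":0,"rz":0,"tx":0,"ty":0,"tz":20,"jaw":75},{"rx":0,"ry":0,"rz":0,"tx":0,"ty":0,"tz":12,"jaw":75},{"rx":0,"ry":0,"rz":0,"tx":0,"ty":0,"tz":5,"jaw":75},{"rx":0,"ry":0,"rz":0,"tx":0,"ty":0,"tz":0,"jaw":75},{"rx":0,"ry":0,"rz":0,"tx":0,"ty":0,"tz":0,"jaw":75}]'
python3 -m pendant '[{"rx":0,"ry":0,"rz":0,"tx":0,"ty":0,"tz":0,"jaw":40},{"rx":0,"ry":0,"rz":0,"tx":0,"ty":0,"tz":0,"jaw":40},{"rx":0,"ry":0,"rz":0,"tx":0,"ty":0,"tz":0,"jaw":40},{"rx":0,"ry":0,"rz":0,"tx":0,"ty":0,"tz":0,"jaw":40},{"rx":0,"ry":0,"rz":0,"tx":0,"ty":0,"tz":0,"jaw":40},{"rx":0,"ry":0,"rz":0,"tx":0,"ty":0,"tz":0,"jaw":40},{"rx":0,"ry":0,"rz":0,"tx":0,"ty":0,"tz":0,"jaw":40},{"rx":0,"ry":0,"rz":0,"tx":0,"ty":0,"tz":0,"jaw":40}]' 60
python3 -c "
from plan import *
st();print(env.get_obs()['wrist_torque'])"
```

```text
time_s: 46.8
tool_pos: [0.6012, 0.2619, 0.0584]
tool_rot: [179.9, 0.1, 105.8]
force: [0.1, -0.5, 0.5]
grip_width: 0.0749
time_s: 47.47
tool_pos: [0.5999, 0.262, 0.0576]
tool_rot: [-179.9, 0.1, 105.9]
force: [-3.6, -1.5, 5.2]
grip_width: 0.047
t 47.47 q [  2.8  32.  -37.9  92.1  21.5  63.4 -24.8] pos [0.5999 0.262  0.0576] rot [-1.799e+02  1.000e-01  1.059e+02] F [-3.6 -1.5  5.2] w 0.047
[-0.31096292  0.60288449  0.02437621]
```

```bash
python3 -m pendant '[{"rx":0,"ry":0,"rz":0,"tx":0,"ty":0,"tz":0,"jaw":60},{"rx":0,"ry":0,"rz":0,"tx":0,"ty":0,"tz":0,"jaw":60},{"rx":0,"ry":0,"rz":0,"tx":3,"ty":-1,"tz":0,"jaw":60},{"rx":0,"ry":0,"rz":0,"tx":0,"ty":0,"tz":0,"jaw":60},{"rx":0,"ry":0,"rz":0,"tx":0,"ty":0,"tz":0,"jaw":40},{"rx":0,"ry":0,"rz":0,"tx":0,"ty":0,"tz":0,"jaw":40},{"rx":0,"ry":0,"rz":0,"tx":0,"ty":0,"tz":0,"jaw":40},{"rx":0,"ry":0,"rz":0,"tx":0,"ty":0,"tz":0,"jaw":40},{"rx":0,"ry":0,"rz":0,"tx":0,"ty":0,"tz":0,"jaw":40},{"rx":0,"ry":0,"rz":0,"tx":0,"ty":0,"tz":0,"jaw":40},{"rx":0,"ry":0,"rz":0,"tx":0,"ty":0,"tz":0,"jaw":40}]'
python3 -c "
from plan import *
st();print(env.get_obs()['wrist_torque'])"
```

```text
time_s: 48.38
tool_pos: [0.599, 0.2648, 0.057]
tool_rot: [179.9, 0.0, 105.9]
force: [4.1, 1.9, -3.9]
grip_width: 0.0475
t 48.38 q [  2.5  32.  -38.   92.2  21.5  63.2 -25.1] pos [0.599  0.2648 0.057 ] rot [179.9   0.  105.9] F [ 4.1  1.9 -3.9] w 0.0475
[ 0.38814728 -0.78951212  0.10792835]
```

```bash
python3 -m pendant '[{"rx":0,"ry":0,"rz":4,"tx":0,"ty":0,"tz":0,"jaw":40},{"rx":0,"ry":0,"rz":6,"tx":0,"ty":0,"tz":0,"jaw":40},{"rx":0,"ry":0,"rz":6,"tx":0,"ty":0,"tz":0,"jaw":40},{"rx":0,"ry":0,"rz":6,"tx":0,"ty":0,"tz":0,"jaw":40},{"rx":0,"ry":0,"rz":6,"tx":0,"ty":0,"tz":0,"jaw":40},{"rx":0,"ry":0,"rz":6,"tx":0,"ty":0,"tz":0,"jaw":40},{"rx":0,"ry":0,"rz":6,"tx":0,"ty":0,"tz":0,"jaw":40},{"rx":0,"ry":0,"rz":4,"tx":0,"ty":0,"tz":0,"jaw":40},{"rx":0,"ry":0,"rz":2,"tx":0,"ty":0,"tz":0,"jaw":40},{"rx":0,"ry":0,"rz":0,"tx":0,"ty":0,"tz":0,"jaw":40},{"rx":0,"ry":0,"rz":0,"tx":0,"ty":0,"tz":0,"jaw":40}]'
python3 -c "
from plan import *
st();print(env.get_obs()['wrist_torque'])"
python3 -m pendant '[{"rx":0,"ry":0,"rz":0,"tx":0,"ty":0,"tz":0,"jaw":75},{"rx":0,"ry":0,"rz":0,"tx":0,"ty":0,"tz":0,"jaw":75},{"rx":0,"ry":0,"rz":0,"tx":0,"ty":0,"tz":0,"jaw":75},{"rx":0,"ry":0,"rz":0,"tx":0,"ty":0,"tz":0,"jaw":75},{"rx":0,"ry":0,"rz":0,"tx":0,"ty":0,"tz":-10,"jaw":75},{"rx":0,"ry":0,"rz":0,"tx":0,"ty":0,"tz":-30,"jaw":75},{"rx":0,"ry":0,"rz":0,"tx":0,"ty":0,"tz":-35,"jaw":75},{"rx":0,"ry":0,"rz":0,"tx":0,"ty":0,"tz":-35,"jaw":75},{"rx":0,"ry":0,"rz":0,"tx":0,"ty":0,"tz":-35,"jaw":75},{"rx":0,"ry":0,"rz":0,"tx":0,"ty":0,"tz":-35,"jaw":75},{"rx":0,"ry":0,"rz":0,"tx":-25,"ty":-28,"tz":0,"jaw":75},{"rx":0,"ry":0,"rz":0,"tx":-25,"ty":-28,"tz":0,"jaw":75},{"rx":0,"ry":0,"rz":0,"tx":-25,"ty":-28,"tz":0,"jaw":75},{"rx":0,"ry":0,"rz":0,"tx":-35,"ty":-5,"tz":0,"jaw":75},{"rx":0,"ry":0,"rz":0,"tx":-35,"ty":0,"tz":0,"jaw":75},{"rx":0,"ry":0,"rz":0,"tx":-35,"ty":10,"tz":0,"jaw":75},{"rx":0,"ry":0,"rz":0,"tx":-35,"ty":15,"tz":0,"jaw":75},{"rx":0,"ry":0,"rz":0,"tx":-35,"ty":15,"tz":0,"jaw":75},{"rx":0,"ry":0,"rz":0,"tx":-35,"ty":15,"tz":0,"jaw":75}]'
```

```text
time_s: 49.3
tool_pos: [0.6005, 0.2646, 0.0571]
tool_rot: [179.8, -0.1, 59.8]
force: [8.2, 2.4, -6.5]
grip_width: 0.0475
t 49.3 q [ -3.8  29.8 -29.   92.4  16.   61.8 -67.5] pos [0.6005 0.2646 0.0571] rot [ 1.798e+02 -1.000e-01  5.980e+01] F [ 8.2  2.4 -6.5] w 0.0475
[ 0.56920281 -1.4608984  -0.15969796]
time_s: 50.88
tool_pos: [0.425, 0.0342, 0.2385]
tool_rot: [179.9, 0.0, 59.9]
force: [1.3, -0.1, 0.4]
grip_width: 0.0746
```

Run:
```python
from nut import *
t=Cam('top');s=Cam('scene')
T=np.mean([Cam('top').img.astype(float) for _ in range(14)],0);S=np.mean([Cam('scene').img.astype(float) for _ in range(14)],0)
np.save('n2T.npy',T);np.save('n2S.npy',S)
for n,ct in(('a',(.5942,.1705)),('b',(.5976,.2651))):
    for nm,c,I,off in(('top',t,T,0),('scene',s,S,.003)):
        r=line(c,I,(ct[0]+off,ct[1]));print(n,nm,np.round(r[0],4),[round(float(x),2) for x in r[1:]],slots(c,I,r[0]))
cv2.imwrite('pics/t21.png',cv2.resize(T[155:190,150:210,::-1].astype(np.uint8),None,fx=13,fy=13,interpolation=cv2.INTER_CUBIC))
cv2.imwrite('pics/s21.png',cv2.resize(S[190:305,200:305,::-1].astype(np.uint8),None,fx=5,fy=5,interpolation=cv2.INTER_CUBIC))
```

```text
a top [0.5939 0.1701] [99.48, 0.55, 99.9, 4.3] [(0.014, np.float64(41.4), np.float64(4.0)), (0.016, np.float64(42.3), np.float64(8.0)), (0.018, np.float64(42.3), np.float64(10.6)), (0.02, np.float64(41.6), np.float64(10.5))]
a scene [0.5969 0.1707] [98.38, 0.24, 105.02, 2.92] [(0.014, np.float64(44.1), np.float64(2.1)), (0.016, np.float64(43.2), np.float64(3.4)), (0.018, np.float64(42.8), np.float64(4.1)), (0.02, np.float64(42.6), np.float64(3.8))]
b top [0.5974 0.2644] [28.95, 0.5, 29.57, 3.74] [(0.014, np.float64(30.5), np.float64(5.9)), (0.016, np.float64(31.8), np.float64(7.6)), (0.018, np.float64(30.7), np.float64(9.8)), (0.02, np.float64(29.5), np.float64(9.7))]
b scene [0.6008 0.2649] [31.55, 0.45, 31.24, 3.55] [(0.014, np.float64(29.6), np.float64(2.8)), (0.016, np.float64(29.3), np.float64(4.4)), (0.018, np.float64(28.9), np.float64(5.4)), (0.02, np.float64(28.4), np.float64(4.7))]
```

View pics/t21.png

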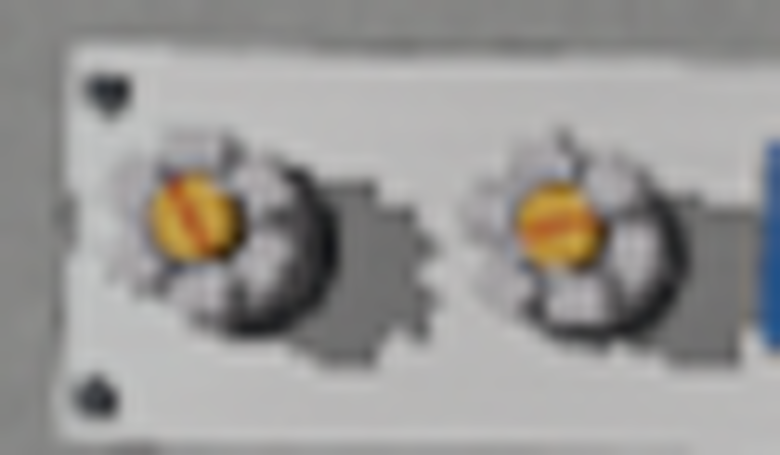

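View pics/s21.png

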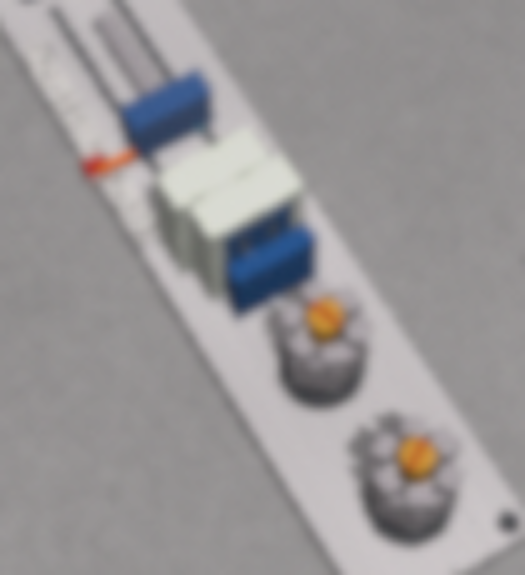

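```bash
python3 -c "
from plan import *
st();print(env.sign_off())"
```

```text
t 52.38 q [ 14.9  -8.6 -20.9 111.7  -3.1  76.4 -35.2] pos [0.426  0.0354 0.2374] rot [180.    0.   59.9] F [-0.6  0.3 -0.9] w 0.0745
the job is handed in; nothing more can be done
None
```

I did the whole job in the order asked and handed it in at 52 s with the robot clear of everything. The one result I can't pin to the millimetre is the jaw pointer.

- **Cassettes:** Two were present, blue (cas4) and orange (cas3). Both stand upright on their 64 mm edges between fence and jaw, broad faces towards each, confirmed in the last scene picture. The purple and turquoise look-alikes and the bystanders were not touched.
- **Handwheel:** I turned it about 2.62 turns clockwise, which puts the pointer's front edge at about magazine y = −29.6 mm. My readings of the white line ran from about −31 mm (its centre) to −29 mm (its +y edge). The pixels are 3.5 mm wide, so I set the pointer within that band. It could be off by about 1 mm.
- **Castle nuts:** Each went clockwise to the next slot, nut a by about 42° and nut b by about 46°. In the last pictures:

| Nut | Slots (mod 60°) | Red line (mod 60°) |
|---|---|---|
| a | about 42.5° | about 41° |
| b | about 30° | about 30° |

The two cameras disagreed on the red lines, by up to about 7° on nut a and about 3° on nut b. The grip on both nuts read about 47 mm against the 46 mm flats, so each nut may be a few degrees off the finger angle.

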